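# Roll down the veneer on drawer fronts in a bench roller press

### The arm

A 7-joint arm with a two-finger parallel gripper is mounted at the origin on the work surface. World frame = base frame: x ahead of the robot, y to its left, z up, the work surface at z = 0. Lengths are in mm, angles in rad, forces in N, time in s.
With the tool pointing down it reaches from about 425 to 875 mm from the base axis. Payload 8.4 kg.
Tool frame: the origin (TCP) lies at the very end of the fingers, on their centre line; the grasp point (between the pads) lies 19 mm behind it; z points along the fingers, y is the line along which they close (so a half turn about z gives the same grasp; the last joint's range is limited). The gripper opens to 85 mm and grips with 20 to 120 N. Pads are 22 mm wide; open, the fingers measure 114 mm over their backs; the gripper's body (76 mm by 85 mm) begins 54 mm behind the grasp point. The pads swing forward as they close: fully open they stand 13 mm farther back than shut.
Start: joints at [-1.379, 0.333, 0.04, 1.465, -0.013, 1.343, -0.059], TCP at [186.368, 622.679, 197.208] pointing down, gripper open.
Joint ranges: [-2.58, 2.58], [-0.38, 2.09], [-1.3, 1.39], [0.25, 2.4], [-1.5, 4.64], [0.08, 2.09], [-2.65, 2.65]. Speed limits (rad/s): [2.22, 2.22, 2.79, 2.79, 3.14, 3.14, 3.14].

### API

Orientations are given as [roll, pitch, yaw] about the fixed x, y, z axes, in that order (R = Rz(yaw) Ry(pitch) Rx(roll)).
In Python, from plant import telemetry, vision, workorder gives the robot as it stands.
- The arm moves only by the tool step_arm, never from a script. Its argument "commands" is a list of rows, each a list of 7 numbers: the shift along the world's x, y, z in units of 0.4 m (1.0 is 0.4 m), then the turn, a rotation vector about the world's x, y, z in units of pi/2 rad (1.0 is pi/2 rad), then the opening, from 0 (shut) to 1 (fully open). In form: [[dx, dy, dz, wx, wy, wz, gripper], ...]. A call has 1 to 12 rows; each row is the pose to reach, as a shift and turn from the pose commanded when the call began; what a row does not reach only later rows make up. A row lasts 1/10 s, in which the tool goes at most 50 mm and 8.59 degrees, less where a joint would pass 70% of its speed; a pose out of reach is approached as far as the arm can. A call with a number of a shift or a turn outside -1 to 1 is refused whole. A call with a gripper value outside its range is refused whole. The fingers move at their own pace and stop on an object; "squeeze" is the grip in N (left out, the last holds). Time passes only in rows, so rows that repeat a pose let the fingers close. It gives the time, the measured TCP pose, the force, the opening and the grip force at its end, in the units of the state.
- telemetry.state(): the state, without advancing time (a new reading comes with each control period).
- vision.grab_frame(name): name is "scene" or "top" or "wrist"; returns the picture (384x512x3 uint8, red, green, blue); there is no depth.
- vision.camera_info(name): a dict with "fx", "fy", "cx", "cy" (pixels), "rvec" (rotation vector, rad) and "tvec" (3), from world to camera coordinates, as OpenCV has them. Camera axes: x right, y down, z forward; pixel columns grow to the right and rows downward; lengths in mm; the calibration is good to about 2 mm. A picture is of the moment at which its call begins: read the wrist's pose just before it. camera_info takes no time and is no camera call; for the wrist camera it gives the pose at the moment of the call.
- workorder.hand_in(): hands the job in; it is judged then, once.
The state is a dict: "time": time; "qpos": joint angles; "joint_vel": joint speeds; "joint_efforts": joint torques, N m; "tcp_pos": TCP position; "tool_rot": TCP orientation; "contact_force": force on the tool from outside, world axes, zero at the start; "wrist_torque": the same for the moment, N m; "finger_gap": finger opening in mm; "gripper_force": force on a finger pad.
Only numpy, scipy, OpenCV 4.12 (cv2) and the standard library are available. Lean on these libraries where they do the work, as an engineer would, in place of code of your own. Each camera call takes 0.05 s, during which the arm holds its last target. There are 200 camera calls.

### The job

Roll the freshly veneered drawer fronts that lie on the cutting mat: lay them all flat, face up, on the near part of the press bed, short of the roller and pointing along the bed's travel, and lay the steel retaining bar across the bed's two side rails, down in the pair of notches behind them, before you touch the wheel. Then turn the handwheel one full turn by its handle, so that the bed carries all the fronts through under the roller to the end of its run. Finally lay every front, face up, across both battens of the drying rack, leaving the bar in its notches and the bed run out, and do not disturb the glue jar, tape and cork block.

Things in the scene. Friction and masses are not known exactly. Their poses are not given: they have to be found in the camera images.
- press: bench roller press, fixed: base 360 x 320 mm, 14 mm thick; two upright cheeks (80 mm long in x, inner faces y = +-151, outer +-163, tops z = 146 mm, spring housing on each up to z = 190). Origin: on the bench below the middle of the roller. x: the way the bed runs, roughly away from the robot; z up. The bar starts parked on ledges inside the cheeks, its underside at z = 142 mm.
- roller (a point): middle of the black rubber roller, 64 mm in diameter, 232 mm long, lying along the press's y, axis 94 mm above the bench. It turns idly and is sprung downwards: fronts, 20 mm thick, lift it by 3 mm as they are pushed through under it, and it would push loose ones back along the bed if no bar were behind them. Axes as the press.
- bed: aluminium bed sliding along press x. Origin: on its top face (45 mm above the bench), midway between the rails, at press x = -108 mm at the start; axes as the press. Plate from x = -112 to +150 mm. Side rails: inner faces y = +-123, outer +-147, tops 16 mm above the bed face. Fronts centred at x = 0 are short of the roller; three fit at y = -71, 0, 71. Runs 35 mm per rad of the wheel.
- bar_seat (a point): where the middle of the bar's underside belongs: midway between the two notches in the rails, at the height of their floors (4 mm above the bed face), 79 mm behind the bed's origin; moves with the bed, axes as the bed. The notches are open above, 34 mm wide in x, 12 mm deep, closed at their outer ends by walls with inner faces at y = +-141 mm.
- bar: retaining bar: steel flat 274 x 24 x 10 mm (its x, y, z), about 0.45 kg, the same either way round or up. Origin: its centre, 5 mm above its underside. Starts parked above the roller on two ledges inside the cheeks (between 8 mm upstands 34 mm apart), lying along the press's y. In the notches it passes under the roller with 3 mm to spare.
- wheel (a joint): angle of the aluminium handwheel (136 mm in diameter, outer face at press y = -186 mm) outside the -y cheek, rad. 0 at the start, handle at the top; turns to a stop at 6.283, a full turn. It grows as the handle goes from the top towards the press's -x (the robot), down, away from the robot and up again. Turns lightly, stays where it is left.
- axle (a point): point on the wheel's axis, 94 mm above the bench, at press x = 0, y = -157 mm; the axis runs along the press's y.
- handle_mid (a point): grasp point on the wheel's handle, a black cylinder 22 mm in diameter parallel to the press's y, from press y = -190 to -288 mm, revolving freely on its spindle 55 mm from the wheel's axis. The point is on its centre line at press y = -248 mm. It can be pinched from above all the way round.
- front_a: drawer front: plywood block 110 x 40 x 20 mm (its x, y, z), about 70 g, light marquetry face (dark strips at both ends, dark motif in the middle) on top. Origin: centre of the underside; z up out of the face. Starts flat on the 3 mm thick green mat, face up. Two or three of the three fronts are there; an absent one reads None.
- front_b: drawer front: plywood block 110 x 40 x 20 mm (its x, y, z), about 70 g, light marquetry face (dark strips at both ends, dark motif in the middle) on top. Origin: centre of the underside; z up out of the face. Starts flat on the 3 mm thick green mat, face up. Two or three of the three fronts are there; an absent one reads None.
- front_c: drawer front: plywood block 110 x 40 x 20 mm (its x, y, z), about 70 g, light marquetry face (dark strips at both ends, dark motif in the middle) on top. Origin: centre of the underside; z up out of the face. Starts flat on the 3 mm thick green mat, face up. Two or three of the three fronts are there; an absent one reads None.
- rack: drying rack, fixed: board 310 x 120 x 12 mm (x, y, z) with two wooden battens along its x, each 310 x 15 x 25 mm, centred at y = +-37.5 mm. Origin: centre of the underside. Fronts lie across both battens, pointing along the rack's y; three fit side by side at x = -78, 0, 78 mm.
- rack_top (a point): middle of the rack at the height of the batten tops, 37 mm above the bench; axes as the rack.
- glue: brown glue jar, 60 mm in diameter, 85 mm high, standing; origin at the centre of its underside. Leave alone.
- tape: roll of masking tape, 90 mm in diameter, 24 mm high, lying flat; origin at the centre of its underside. Leave alone.
- sandblock: cork sanding block 100 x 60 x 35 mm; origin at the centre of its underside. Leave alone.
Things that resemble listed ones, but are neither listed nor needed, are in the scene too. What is shaped like the front_c but pink or red is not meant.

How it is judged (in metres and radians):
On the way, in this order (a step that is already met when the one before it is completed fails the run):
1. all fronts lie flat on the bed, short of the roller, and the bar lies in both notches, the wheel not yet turned (z of front_a in the frame of bed between -0.003 and 0.004 m and x of front_a in the frame of bed between -0.06 and 0.13 m and y of front_a in the frame of bed between -0.123 and 0.123 m and angle between each of front_a, front_b, front_c's own z axis and vertical below 0.06 rad and x of each of front_a, front_b, front_c in the frame of press below -0.055 m and z of front_b in the frame of bed between -0.003 and 0.004 m and x of front_b in the frame of bed between -0.06 and 0.13 m and y of front_b in the frame of bed between -0.123 and 0.123 m and z of front_c in the frame of bed between -0.003 and 0.004 m and x of front_c in the frame of bed between -0.06 and 0.13 m and y of front_c in the frame of bed between -0.123 and 0.123 m and z of bar in the frame of bar_seat between 0.002 and 0.008 m and x of bar in the frame of bar_seat between -0.009 and 0.009 m and y of bar in the frame of bar_seat between -0.009 and 0.009 m and angle between the x axis of bar and the y axis of bed, either way round below 0.09 rad and angle between the z axis of bar and the z axis of bed, either way round below 0.04 rad and value of joint wheel below 0.2 rad), for 0.2 s.
2. the wheel has made its full turn and the bed has carried all fronts, and the bar still in its notches, to the far side of the roller (z of front_a in the frame of bed between -0.003 and 0.004 m and x of front_a in the frame of bed between -0.06 and 0.13 m and y of front_a in the frame of bed between -0.123 and 0.123 m and angle between each of front_a, front_b, front_c's own z axis and vertical below 0.06 rad and x of each of front_a, front_b, front_c in the frame of press above 0.05 m and z of front_b in the frame of bed between -0.003 and 0.004 m and x of front_b in the frame of bed between -0.06 and 0.13 m and y of front_b in the frame of bed between -0.123 and 0.123 m and z of front_c in the frame of bed between -0.003 and 0.004 m and x of front_c in the frame of bed between -0.06 and 0.13 m and y of front_c in the frame of bed between -0.123 and 0.123 m and z of bar in the frame of bar_seat between 0.002 and 0.008 m and x of bar in the frame of bar_seat between -0.009 and 0.009 m and y of bar in the frame of bar_seat between -0.009 and 0.009 m and angle between the x axis of bar and the y axis of bed, either way round below 0.09 rad and angle between the z axis of bar and the z axis of bed, either way round below 0.04 rad and value of joint wheel above 6.1 rad), for 0.2 s.
At the end, for the whole second after the job is handed in: Every front lies level (0.06 rad), face up, at rest across both battens: centre within 22 mm of the rack's midline and within its length, square to the battens within 0.35 rad; the bar is in both notches (underside within 3 mm of their floors); the wheel is at its full turn (over 6.1 rad) (z of front_a in the frame of rack_top between -0.003 and 0.004 m and y of front_a in the frame of rack_top between -0.022 and 0.022 m and x of front_a in the frame of rack_top between -0.14 and 0.14 m and angle between each of front_a, front_b, front_c's own z axis and vertical below 0.06 rad and angle between the x axis of each of front_a, front_b, front_c and the y axis of rack, either way round below 0.35 rad and linear speed of each of front_a, front_b, front_c below 0.02 m/s and z of front_b in the frame of rack_top between -0.003 and 0.004 m and y of front_b in the frame of rack_top between -0.022 and 0.022 m and x of front_b in the frame of rack_top between -0.14 and 0.14 m and z of front_c in the frame of rack_top between -0.003 and 0.004 m and y of front_c in the frame of rack_top between -0.022 and 0.022 m and x of front_c in the frame of rack_top between -0.14 and 0.14 m and z of bar in the frame of bar_seat between 0.002 and 0.008 m and x of bar in the frame of bar_seat between -0.009 and 0.009 m and y of bar in the frame of bar_seat between -0.009 and 0.009 m and angle between the x axis of bar and the y axis of bed, either way round below 0.09 rad and angle between the z axis of bar and the z axis of bed, either way round below 0.04 rad and value of joint wheel above 6.1 rad); the robot touches nothing.
It fails at once if the glue jar was disturbed (distance of glue from where it was at the start of the episode above 0.03 m).
It fails at once if the tape roll was disturbed (distance of tape from where it was at the start of the episode above 0.03 m).
It fails at once if the cork block was disturbed (distance of sandblock from where it was at the start of the episode above 0.03 m).
Of front_a, front_b, front_c only 2 to 3 are there at a start; the rules pass over those that are not, and their reading is None.
At some moment in a run one of front_a, front_b, front_c may be knocked a few centimetres aside while the robot is not near it.
It also fails if it takes over 210 s, if anything falls off the work surface, if the arm or the gripper's body presses on something with over 40 N, if the wrist force passes 120 N, or if a joint passes its speed limit or range.

## Working session

There is one attempt and no reset: what is moved stays moved. The work goes in short steps, Python scripts to look and compute and a tool call to move; the robot and the scene stay as the last step left them, time stands still between calls to the robot, and variables do not carry over. Pictures are saved under pics/ and viewed, at most 14 in all, crops included, and the job is handed in when it is done.

Besides the shell and the picture viewer there is one more tool, called after "Call:" as name([rows], argument=value, ...), one row to a line, values as JSON. step_arm: Moves the arm, as the interface text tells. Its arguments: {"type":"object","properties":{"commands":{"type":"array","items":{"type":"array","items":{"type":"number"}}},"squeeze":{"type":"number"}},"required":["commands"]}

```bash
ls; mkdir -p pics; cat > h.py <<'E'
import numpy as np, cv2
from plant import telemetry, vision, workorder
def grab(n,f):
    im=vision.grab_frame(n); cv2.imwrite('pics/'+f,cv2.cvtColor(im,cv2.COLOR_RGB2BGR)); return im
def w(n,u,v,z):
    c=vision.camera_info(n);R=cv2.Rodrigues(np.array(c['rvec'],float))[0];t=np.array(c['tvec'],float).ravel()
    d=R.T@np.array([(u-c['cx'])/c['fx'],(v-c['cy'])/c['fy'],1]);o=-R.T@t
    return o+d*(z-o[2])/d[2]
def px(n,P):
    c=vision.camera_info(n);R=cv2.Rodrigues(np.array(c['rvec'],float))[0];t=np.array(c['tvec'],float).ravel()
    q=R@np.array(P,float)+t; return np.array([q[0]/q[2]*c['fx']+c['cx'],q[1]/q[2]*c['fy']+c['cy']])
E
python3 - <<'E'
from h import *
for n in ['top','scene']:
    im=grab(n,n+'0.png'); cv2.imwrite('pics/%s0b.png'%n,cv2.resize(cv2.imread('pics/%s0.png'%n),(800,600),interpolation=cv2.INTER_CUBIC))
    c=vision.camera_info(n);R=cv2.Rodrigues(np.array(c['rvec'],float))[0];print(n,c['fx'],-R.T@np.array(c['tvec']).ravel())
print(telemetry.state())
E
```

```text
pics
top 425.9196030031997 [ 372.00309806  125.07984646 1634.49052242]
scene 380.86632431594285 [ 986.50742956 1049.55361413 1040.21386818]
{'time': 0.1, 'qpos': array([-1.37921502,  0.3338192 ,  0.03987531,  1.46614838, -0.01337233,
        1.34331213, -0.05849083]), 'joint_vel': array([ 0.00063451, -0.00187282, -0.00034084, -0.00277261, -0.00027592,
       -0.0007408 ,  0.00049715]), 'joint_efforts': array([ 4.30155036e-03, -6.60021830e+01,  1.37029152e+00, -4.06477618e+01,
        1.70814962e-02,  8.95634294e-03, -4.77721687e-05]), 'tcp_pos': array([186.26466132, 622.27241715, 196.44074885]), 'tool_rot': array([-3.14017628e+00,  1.21717235e-04,  2.85080981e+00]), 'contact_force': array([-0.28779754,  0.4583835 ,  0.00247784]), 'wrist_torque': array([-0.00825261,  0.00812452,  0.00496287]), 'gripper_force': 0.0, 'finger_gap': 85.7367730664865}
```

View pics/top0b.png

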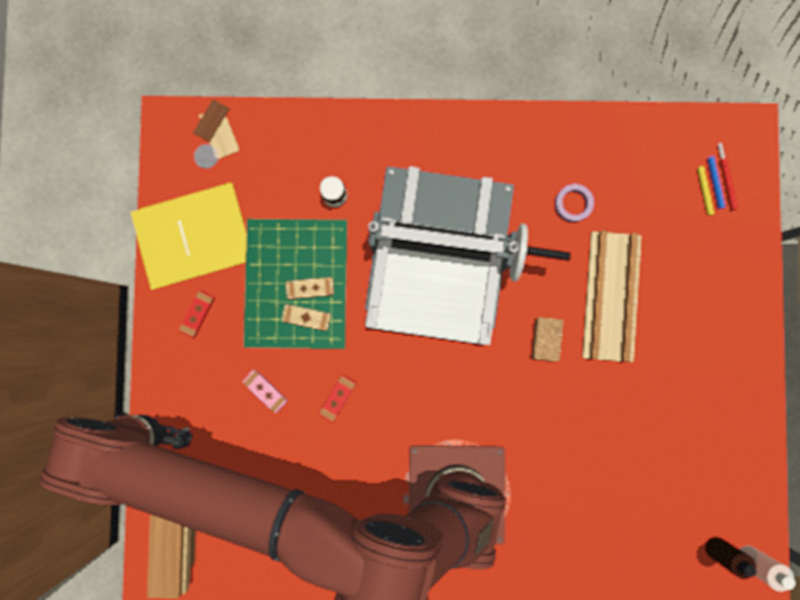

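View pics/scene0b.png

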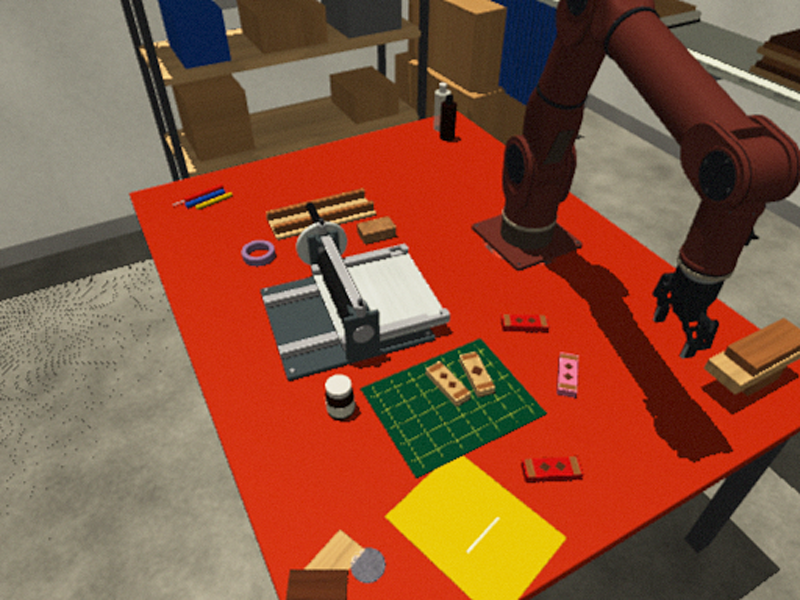

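The top view shows two fronts on the mat at (309,288) and (306,318), and the press around (440,250). The wheel handle reaches from (525,253) to (570,256), and the rack is at (612,297). I'll enlarge crops next.

```bash
python3 - <<'E'
import cv2
im=cv2.imread('pics/top0.png')
cv2.imwrite('pics/c1.png',cv2.resize(im[100:235,225:385],None,fx=5,fy=4.4444 if 0 else 4.4,interpolation=cv2.INTER_CUBIC))
a=cv2.resize(im[170:230,170:230],(400,400),interpolation=cv2.INTER_CUBIC)
b=cv2.resize(im[140:240,350:420],(280,400),interpolation=cv2.INTER_CUBIC)
cv2.imwrite('pics/c2.png',cv2.hconcat([a,b]))
E
```

```text
(no output)
```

View pics/c1.png

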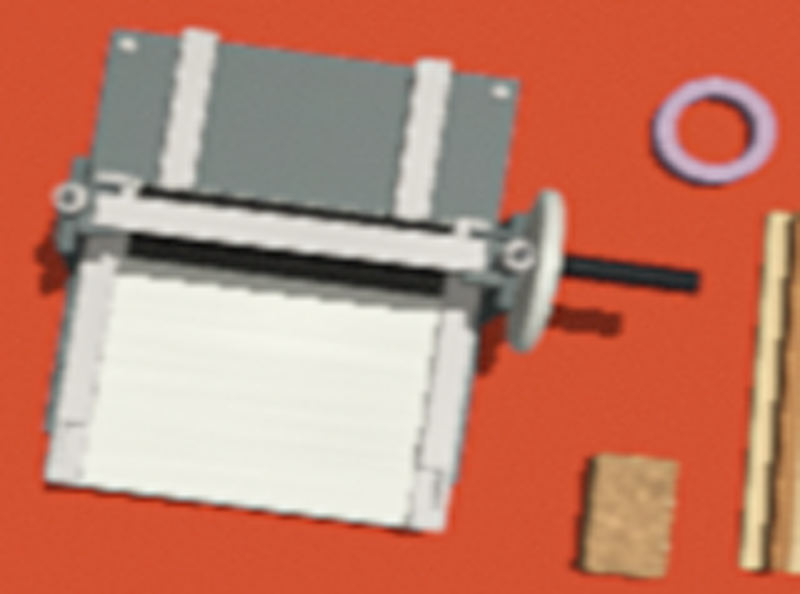

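View pics/c2.png

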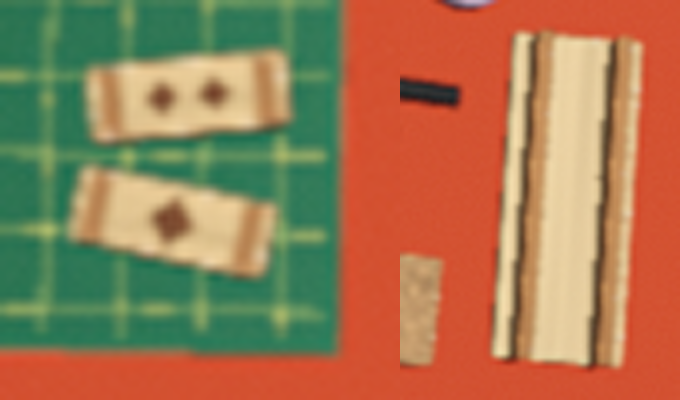

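Crop c1 gives me the press features: bar ends at (95,208) and (487,253), housings at (70,196) and (518,254), and handle tip at (700,281). Crop c2 gives the corners of the two fronts and the battens.

```bash
cat > m.py <<'E'
from h import *
from scipy.optimize import least_squares
def c1(X,Y): return ((X+.5)/5-.5+225,(Y+.5)/4.4-.5+100)
P=[((95,208),(0,137,152)),((487,253),(0,-137,152)),((70,196),(0,157,190)),((518,254),(0,-157,190)),((45,485),(-220,147,61)),((445,530),(-220,-147,61)),((113,30),(180,160,14)),((520,78),(180,-160,14)),((700,281),(0,-288,149))]
def tr(p,q): c,s=np.cos(p[2]),np.sin(p[2]); return np.array([p[0]+c*q[0]-s*q[1],p[1]+s*q[0]+c*q[1],q[2]])
def res(p): return np.concatenate([px('top',tr(p,q))-c1(*u) for u,q in P])
r=least_squares(res,[600,-10,-.1],loss='soft_l1'); print('press',r.x); print(r.fun.reshape(-1,2).round(1).tolist())
R=[((545,35),(155,37.5)),((522,358),(-155,37.5)),((624,40),(155,-37.5)),((602,362),(-155,-37.5))]
def res2(p): return np.concatenate([px('top',tr(p,(*q,37)))-((u[0]-400+.5)/4-.5+350,(u[1]+.5)/4-.5+140) for u,q in R])
r=least_squares(res2,[450,-350,-.1]);print('rack',r.x,r.fun.round(1))
for F in [((88,68),(287,50),(292,125),(97,142)),((82,165),(275,203),(262,277),(68,242))]:
    W=np.array([w('top',(u+.5)/6.6667-.5+170,(v+.5)/6.6667-.5+170,23) for u,v in F])
    d=W[1]+W[2]-W[0]-W[3]; print('front',W.mean(0),np.arctan2(d[1],d[0]),np.linalg.norm(d)/2, np.linalg.norm(W[0]+W[1]-W[2]-W[3])/2)
for X,Y in [(632,515)]: print('cork',w('top',*c1(X,Y),35))
print('glue',w('top',332/1.5625,189/1.5625,85),'tape',w('top',*c1(715,131),24))
E
python3 m.py
```

```text
press [ 5.96558709e+02  4.56977990e+01 -1.25452358e-01]
[[0.8, 0.1], [-0.2, 0.5], [-0.4, 0.2], [1.0, -0.4], [0.6, -0.7], [-0.4, 0.1], [-0.9, -0.3], [-0.1, 0.1], [-0.2, 0.2]]
rack [ 4.80124157e+02 -3.74594834e+02 -7.48766975e-02] [-0.  -0.9 -0.   0.3  0.  -0.5  0.   1.1]
front [490.90637459 359.49687142  23.        ] -1.469229687070291 112.50378555856845 42.74680617315169
front [419.35191853 368.90010341  23.        ] -1.7441838289022624 111.9811123127132 43.46558480091623
cork [ 374.61449511 -217.37248796   35.        ]
glue [719.79330631 303.04104301  85.        ] tape [ 708.30413453 -283.41475726   24.        ]
```

Call:
step_arm([
  [0.672,-0.645,0.2,0,0,-0.86,1],
  [0.672,-0.645,0.2,0,0,-0.86,1],
  [0.672,-0.645,0.2,0,0,-0.86,1],
  [0.672,-0.645,0.2,0,0,-0.86,1],
  [0.672,-0.645,0.2,0,0,-0.86,1],
  [0.672,-0.645,0.2,0,0,-0.86,1],
  [0.672,-0.645,0.2,0,0,-0.86,1],
  [0.672,-0.645,0.2,0,0,-0.86,1],
  [0.672,-0.645,0.2,0,0,-0.86,1],
  [0.672,-0.645,0.2,0,0,-0.86,1],
  [0.672,-0.645,0.2,0,0,-0.86,1],
  [0.672,-0.645,0.2,0,0,-0.86,1],
])

```text
time: 1.3
tcp_pos: [454.2, 365.5, 276.8]
tool_rot: [-3.141, 0.0, 1.505]
contact_force: [0.9, -0.5, 0.9]
finger_gap: 85.6
gripper_force: 0.0
```

```bash
python3 - <<'E'
from h import *
s=telemetry.state();print(s['tcp_pos'],s['tool_rot'],s['contact_force'])
c=vision.camera_info('wrist');R=cv2.Rodrigues(np.array(c['rvec'],float))[0];print(c['fx'],-R.T@np.array(c['tvec']).ravel(),R)
for p in [(491,359.5,23),(419,369,23)]: print(px('wrist',p))
grab('wrist','w1.png'); cv2.imwrite('pics/w1b.png',cv2.resize(cv2.imread('pics/w1.png'),(800,600),interpolation=cv2.INTER_CUBIC))
E
```

```text
[454.21617706 365.51669798 276.75799999] [-3.14086192e+00  4.21327077e-04  1.50535528e+00] [ 0.91592483 -0.53629601  0.94747507]
323.69045251992424 [458.45273423 438.10605036 453.18448199] [[ 9.97900846e-01 -6.47583363e-02  5.09330427e-04]
 [-6.22516246e-02 -9.57046205e-01  2.83173616e-01]
 [-1.78503995e-02 -2.82610898e-01 -9.59068529e-01]]
[290.83731552 152.21397687]
[236.7329384  148.64919575]
```

View pics/w1b.png

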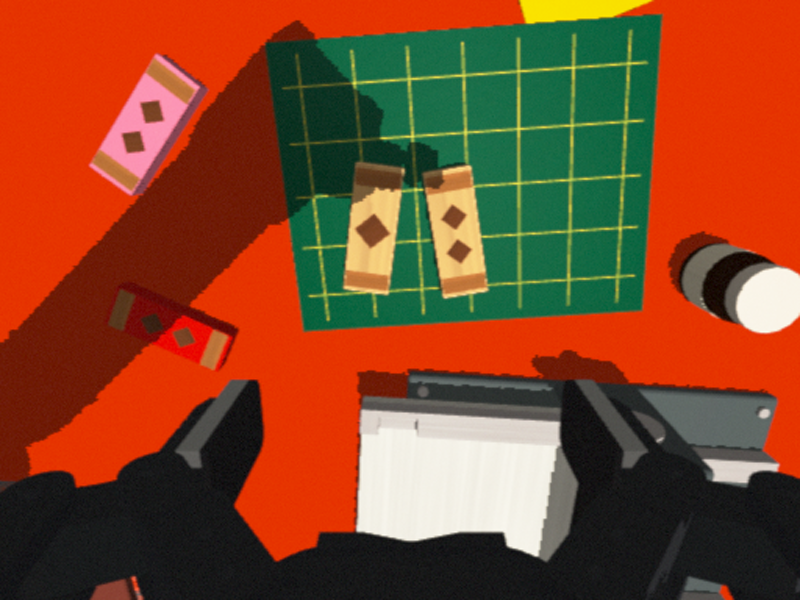

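The wrist view shows both fronts clearly. Corners of the right one (two diamonds) are (423,171), (469,166), (487,289), (443,297). The left one's are (357,163), (402,167), (388,293), (344,290).

```bash
python3 - <<'E'
from h import *
for F in [((423,171),(469,166),(487,289),(443,297)),((357,163),(402,167),(388,293),(344,290))]:
    W=np.array([w('wrist',(u+.5)/1.5625-.5,(v+.5)/1.5625-.5,23) for u,v in F])
    d=W[2]+W[3]-W[0]-W[1]; print('front',W.mean(0),np.arctan2(d[1],d[0])+np.pi,np.linalg.norm(d)/2, np.linalg.norm(W[0]+W[3]-W[1]-W[2])/2)
c=lambda p:np.array(p)
for u,v in [(362,403),(360,437)]: print(w('wrist',u/1.5625,v/1.5625,61))
E
```

```text
front [492.25231184 363.80405741  23.        ] 1.6797533378291711 108.80386261479468 38.77087213074115
front [421.30744647 370.58155136  23.        ] 1.3779213115850242 109.43052285627978 38.08071403097866
[402.69192808 227.74740284  61.        ]
[397.82845061 194.61405688  61.        ]
```

Call:
step_arm([
  [0.095,-0.007,-0.1,0,0,0.108,0.66],
  [0.095,-0.007,-0.2,0,0,0.108,0.66],
  [0.095,-0.007,-0.3,0,0,0.108,0.66],
  [0.095,-0.007,-0.4,0,0,0.108,0.66],
  [0.095,-0.007,-0.5,0,0,0.108,0.66],
  [0.095,-0.007,-0.58,0,0,0.108,0.66],
  [0.095,-0.007,-0.64,0,0,0.108,0.66],
  [0.095,-0.007,-0.672,0,0,0.108,0.66],
  [0.095,-0.007,-0.672,0,0,0.108,0.66],
])

```text
time: 2.25
tcp_pos: [491.9, 361.5, 6.8]
tool_rot: [-3.139, 0.002, 1.671]
contact_force: [0.5, -0.4, 0.1]
finger_gap: 56.4
gripper_force: 0.0
```

Call:
step_arm([
  [0,0,0,0,0,0,0.3],
  [0,0,0,0,0,0,0.3],
  [0,0,0,0,0,0,0.3],
  [0,0,0,0,0,0,0.3],
  [0,0,0,0,0,0,0.3],
  [0,0,0,0,0,0,0.3],
  [0,0,0,0,0,0,0.3],
], squeeze=30)

```text
time: 2.95
tcp_pos: [493.2, 361.9, 8.5]
tool_rot: [-3.142, -0.0, 1.67]
contact_force: [1.1, 0.3, 1.0]
finger_gap: 25.8
gripper_force: 0.0
```

```bash
python3 - <<'E'
from h import *
grab('wrist','w2.png');s=telemetry.state();print(s['tcp_pos'],s['finger_gap'],s['gripper_force'])
grab('scene','s2.png')
a=cv2.resize(cv2.imread('pics/w2.png'),(440,330)); b=cv2.resize(cv2.imread('pics/s2.png')[190:310,220:360],(360,330),interpolation=cv2.INTER_CUBIC)
cv2.imwrite('pics/j2.png',cv2.hconcat([a,b]))
E
```

```text
[493.15247387 361.83362193   8.41262974] 25.59382852929019 0.0
```

View pics/j2.png

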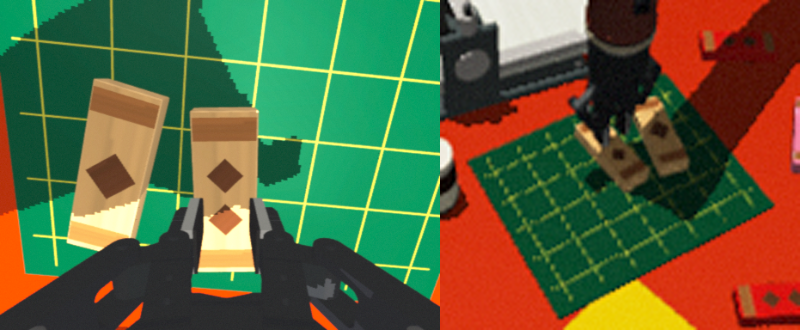

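```bash
python3 - <<'E'
from h import *
s=telemetry.state();t=s['tcp_pos'];y=s['tool_rot'][2];n=np.array([np.sin(y),-np.cos(y),0])
for z in (8,20,30):
  print(z,[(px('wrist',t*[1,1,0]+[0,0,z]+k*n)*440/512).round() for k in (-20,-12.8,12.8,20)])
print((px('wrist',(492,363,23))*440/512).round())
im=cv2.imread('pics/w2.png')[200:330,190:350]
im2=cv2.imread('pics/s2.png')[200:280,250:330]
cv2.imwrite('pics/j3.png',cv2.hconcat([cv2.resize(im,(480,390),interpolation=cv2.INTER_CUBIC),cv2.resize(im2,(320,390),interpolation=cv2.INTER_CUBIC)]))
E
```

```text
8 [array([197., 191.]), array([208., 191.]), array([245., 191.]), array([256., 191.])]
20 [array([195., 198.]), array([207., 198.]), array([246., 198.]), array([258., 198.])]
30 [array([194., 205.]), array([205., 205.]), array([248., 205.]), array([259., 205.])]
[225. 198.]
```

View pics/j3.png

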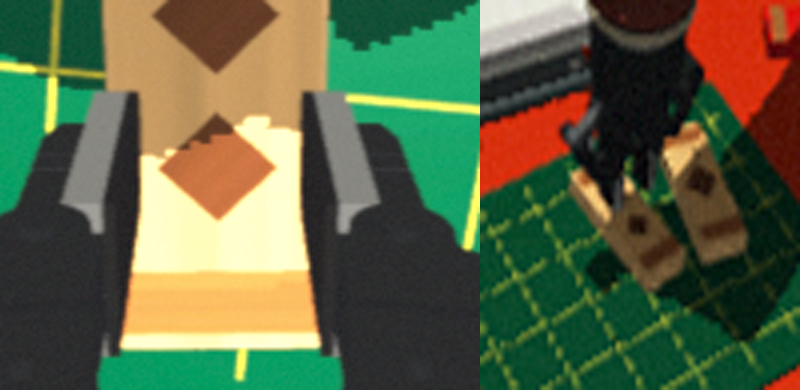

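Call:
step_arm([
  [0,0,0.05,0,0,0,0.68],
  [0,0,0.05,0,0,0,0.68],
  [0,0,0.05,0,0,0,0.68],
  [0,0,0.05,0,0,0,0.68],
  [0,0,0.03,0,0,0,0.68],
  [0,0,0.01,0,0,0,0.68],
  [0,0,-0.005,0,0,0,0.68],
  [0,0,-0.01,0,0,0,0.68],
  [0,0,-0.01,0,0,0,0.68],
])

```text
time: 3.95
tcp_pos: [492.9, 361.6, 3.7]
tool_rot: [-3.141, 0.001, 1.669]
contact_force: [0.1, 1.1, -0.1]
finger_gap: 58.2
gripper_force: 0.0
```

```bash
python3 - <<'E'
from h import *
grab('wrist','w4.png');s=telemetry.state();print(s['tcp_pos'],s['finger_gap'],s['gripper_force'],s['contact_force'])
cv2.imwrite('pics/j4.png',cv2.resize(cv2.imread('pics/w4.png')[180:340,150:390],(720,480),interpolation=cv2.INTER_CUBIC))
E
```

```text
[493.11637851 361.77159098   4.16876823] 58.00488638253982 0.0 [-0.18145468  0.45020007 -0.01680036]
```

View pics/j4.png

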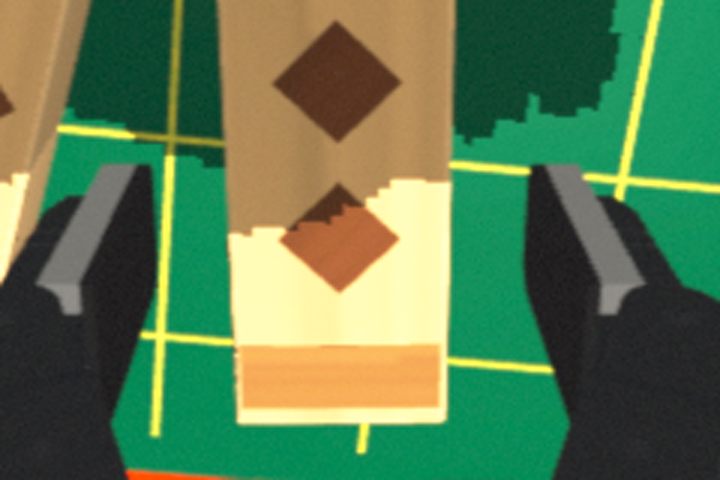

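```bash
python3 - <<'E'
from h import *
s=telemetry.state();t=s['tcp_pos'];y=s['tool_rot'][2];n=np.array([np.sin(y),-np.cos(y),0]);l=np.array([np.cos(y),np.sin(y),0])
for z in (4,8,12,16,20,24,30,40):
  print(z,[px('wrist',t*[1,1,0]+[0,0,z]+k*n+11*l).round() for k in (-29,29)])
E
```

```text
4 [array([213., 204.]), array([314., 204.])]
8 [array([212., 207.]), array([315., 207.])]
12 [array([211., 209.]), array([316., 209.])]
16 [array([210., 212.]), array([317., 212.])]
20 [array([209., 214.]), array([318., 214.])]
24 [array([208., 217.]), array([320., 217.])]
30 [array([206., 222.]), array([322., 222.])]
40 [array([202., 230.]), array([325., 230.])]
```

The fingertips look about 35 mm higher than the reported TCP: nothing touched at z=4, and the fingers closed above the block. I'll go down step by step and watch the force.

Call:
step_arm([
  [0,0,-0.02,0,0,0,0.68],
  [0,0,-0.035,0,0,0,0.68],
  [0,0,-0.04,0,0,0,0.68],
  [0,0,-0.04,0,0,0,0.68],
])

```text
time: 4.4
tcp_pos: [492.9, 361.6, -12.2]
tool_rot: [-3.141, 0.001, 1.67]
contact_force: [0.6, 0.0, 0.2]
finger_gap: 57.9
gripper_force: 0.0
```

```bash
python3 - <<'E'
from h import *
grab('wrist','w5.png');s=telemetry.state();print(s['tcp_pos'],s['contact_force'],s['qpos'])
a=cv2.imread('pics/w5.png')[180:340,150:390]; grab('scene','s5.png'); b=cv2.imread('pics/s5.png')[190:290,240:320]
cv2.imwrite('pics/j5.png',cv2.hconcat([cv2.resize(a,(480,360)),cv2.resize(b,(288,360),interpolation=cv2.INTER_CUBIC)]))
E
```

```text
[493.06430502 361.74134642 -11.8037398 ] [-0.28235471 -0.51790739 -0.29790345] [-0.98566047  0.46172506  0.34924222  1.78515054 -0.19150412  0.92841982
 -0.45610514]
```

View pics/j5.png

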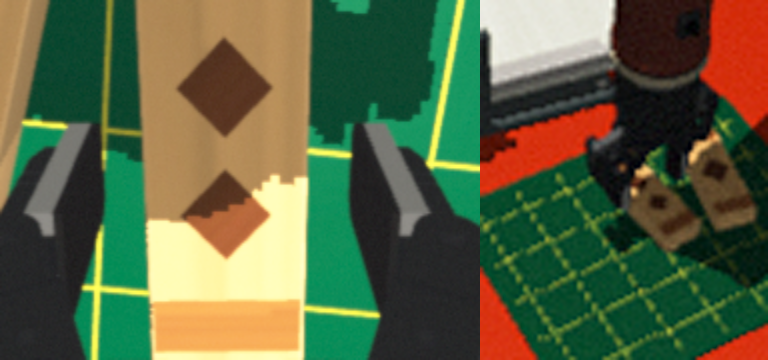

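Call:
step_arm([
  [0,0,-0.01,0,0,0,0.68],
  [0,0,-0.02,0,0,0,0.68],
  [0,0,-0.03,0,0,0,0.68],
  [0,0,-0.03,0,0,0,0.68],
])

```text
time: 4.9
tcp_pos: [492.7, 361.6, -24.4]
tool_rot: [-3.141, 0.001, 1.67]
contact_force: [0.4, -0.6, 0.4]
finger_gap: 58.0
gripper_force: 0.0
```

Call:
step_arm([
  [0,0,0,0,0,0,0.38],
  [0,0,0,0,0,0,0.38],
  [0,0,0,0,0,0,0.38],
  [0,0,0,0,0,0,0.38],
  [0,0,0,0,0,0,0.38],
])

```text
time: 5.4
tcp_pos: [493.2, 362.0, -23.5]
tool_rot: [3.141, -0.0, 1.67]
contact_force: [-0.2, -0.3, 1.9]
finger_gap: 39.0
gripper_force: 31.3
```

Call:
step_arm([
  [0,0,0.1,0,0,0,0.38],
  [0,0,0.2,0,0,0,0.38],
  [0,0,0.3,0,0,0,0.38],
  [0,-0.1,0.4,0,0,0.1,0.38],
  [0.05,-0.2,0.4,0,0,0.2,0.38],
  [0.05,-0.28,0.4,0,0,0.3,0.38],
  [0.05,-0.36,0.4,0,0,0.4,0.38],
  [0.05,-0.44,0.4,0,0,0.5,0.38],
  [0.05,-0.5,0.4,0,0,0.59,0.38],
  [0.05,-0.56,0.4,0,0,0.68,0.38],
  [0.05,-0.585,0.4,0,0,0.77,0.38],
  [0.05,-0.585,0.4,0,0,0.857,0.38],
], squeeze=35)

```text
time: 6.6
tcp_pos: [513.2, 125.6, 136.5]
tool_rot: [-3.141, 0.0, 3.017]
contact_force: [-0.5, 0.5, -1.2]
finger_gap: 39.0
gripper_force: 36.1
```

```bash
python3 - <<'E'
from h import *
s=telemetry.state();print(s['tcp_pos'],s['tool_rot'],s['finger_gap'],s['gripper_force'])
grab('wrist','w6.png');grab('top','t6.png')
cv2.imwrite('pics/w6b.png',cv2.resize(cv2.imread('pics/w6.png'),(800,600),interpolation=cv2.INTER_CUBIC))
E
```

```text
[513.1663971  125.55158057 136.49783147] [-3.14130190e+00  2.63537966e-05  3.01686806e+00] 38.95964685007661 36.11760377883911
```

View pics/w6b.png

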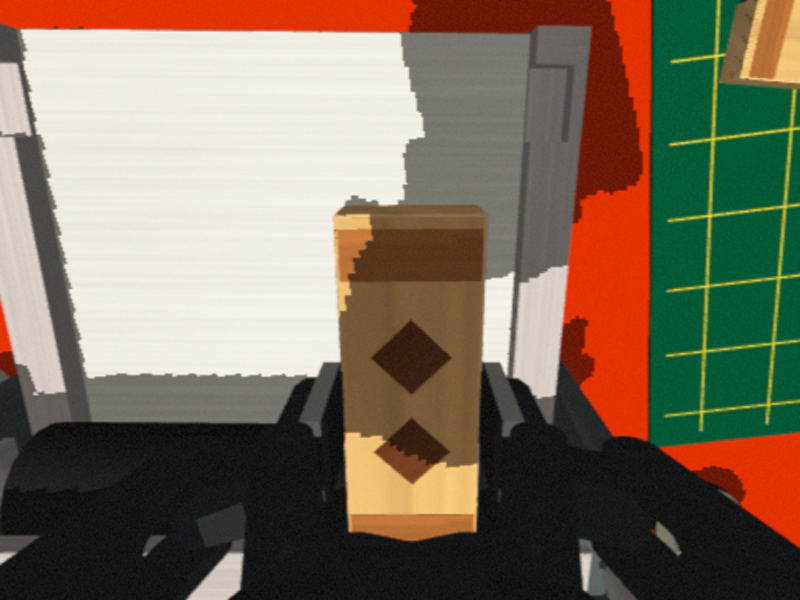

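```bash
python3 - <<'E'
from h import *
p=(596.6,45.7,-.1255)
for u,v,z in [(20,35,45),(85,400,45),(531,38,45),(512,350,45),(200,31,45),(400,33,45),(570,67,61),(571,140,61),(530,65,61),(590,27,61)]:
    q=w('wrist',(u+.5)/1.5625-.5,(v+.5)/1.5625-.5,z)-[p[0],p[1],0]; c,s=np.cos(p[2]),np.sin(p[2])
    print(u,v,z,(c*q[0]+s*q[1]+108).round(1),(-s*q[0]+c*q[1]).round(1))
W=np.array([w('wrist',(u+.5)/1.5625-.5,(v+.5)/1.5625-.5,23) for u,v in [(720,80)]]);print(W)
E
```

```text
20 35 45 -108.2 -116.1
85 400 45 86.2 -120.6
531 38 45 -106.9 128.9
512 350 45 54.6 128.9
200 31 45 -110.0 -29.6
400 33 45 -109.1 66.0
570 67 61 -92.0 144.2
571 140 61 -60.0 147.5
530 65 61 -92.8 125.8
590 27 61 -108.5 151.7
[[428.88095687 304.18884284  23.        ]]
```

```bash
python3 - <<'E'
from h import *
t=telemetry.state()['tcp_pos'];a=3.0169;l=np.array([np.cos(a),np.sin(a)]);n=np.array([-l[1],l[0]])
F=[(334,229),(487,229),(350,515),(477,515),(348,531),(477,531)]
for u,v in F:
  for z in (173,183):
    q=(w('wrist',(u+.5)/1.5625-.5,(v+.5)/1.5625-.5,z)-t)[:2]; print(u,v,z,(q@l).round(1),(q@n).round(1))
E
```

```text
334 229 173 50.3 20.7
334 229 183 51.9 19.2
487 229 173 50.3 -21.8
487 229 183 51.9 -20.3
350 515 173 -44.9 19.6
350 515 183 -36.5 18.2
477 515 173 -44.9 -22.4
477 515 183 -36.5 -20.9
348 531 173 -51.3 20.5
348 531 183 -42.4 19.0
477 531 173 -51.3 -22.7
477 531 183 -42.5 -21.1
```

Call:
step_arm([
  [0.009,0.014,-0.08,0,0,0,0.38],
  [0.009,0.014,-0.16,0,0,0,0.38],
  [0.009,0.014,-0.22,0,0,0,0.38],
  [0.009,0.014,-0.26,0,0,0,0.38],
  [0.009,0.014,-0.28,0,0,0,0.38],
  [0.009,0.014,-0.292,0,0,0,0.38],
  [0.009,0.014,-0.292,0,0,0,0.38],
  [0.009,0.014,-0.292,0,0,0,0.38],
])

```text
time: 7.5
tcp_pos: [517.3, 133.8, 20.4]
tool_rot: [3.141, 0.001, 3.013]
contact_force: [-0.2, -0.6, -0.5]
finger_gap: 38.7
gripper_force: 36.2
```

Call:
step_arm([
  [0,0,0,0,0,0,0.65],
  [0,0,0,0,0,0,0.65],
  [0,0,0,0,0,0,0.65],
  [0,0,0.1,0,0,0,0.65],
  [0,0,0.2,0,0,0,0.65],
  [0,0,0.3,0,0,0,0.65],
  [0,0,0.4,0,0,0,0.65],
])

```text
time: 8.2
tcp_pos: [516.6, 133.3, 181.5]
tool_rot: [3.141, 0.0, 3.013]
contact_force: [1.2, 0.4, 0.2]
finger_gap: 55.4
gripper_force: 0.0
```

Call:
step_arm([
  [-0.24,0.592,0.2,0,0,-0.95,0.68],
  [-0.24,0.592,0.2,0,0,-0.95,0.68],
  [-0.24,0.592,0.2,0,0,-0.95,0.68],
  [-0.24,0.592,0.2,0,0,-0.95,0.68],
  [-0.24,0.592,0.2,0,0,-0.95,0.68],
  [-0.24,0.592,0.2,0,0,-0.95,0.68],
  [-0.24,0.592,0.2,0,0,-0.95,0.68],
  [-0.24,0.592,0.2,0,0,-0.95,0.68],
  [-0.24,0.592,0.2,0,0,-0.95,0.68],
  [-0.24,0.592,0.2,0,0,-0.95,0.68],
  [-0.24,0.592,0.2,0,0,-0.95,0.68],
  [-0.24,0.592,0.2,0,0,-0.95,0.68],
])

```text
time: 9.4
tcp_pos: [420.7, 370.3, 259.8]
tool_rot: [3.142, -0.0, 1.521]
contact_force: [0.3, 0.5, 0.1]
finger_gap: 58.0
gripper_force: 0.0
```

```bash
cat > det.py <<'E'
from h import *
def green_front(im):
    hsv=cv2.cvtColor(im,cv2.COLOR_RGB2HSV)
    m=cv2.inRange(hsv,(9,60,60),(24,255,255)); m=cv2.morphologyEx(m,cv2.MORPH_OPEN,np.ones((5,5)));m=cv2.morphologyEx(m,cv2.MORPH_CLOSE,np.ones((15,15)))
    cs=cv2.findContours(m,cv2.RETR_EXTERNAL,cv2.CHAIN_APPROX_NONE)[0]
    return sorted([(cv2.contourArea(c),cv2.minAreaRect(c)) for c in cs if cv2.contourArea(c)>400],key=lambda x:-x[0]),m
E
python3 - <<'E'
from det import *
s=telemetry.state();print(s['tcp_pos'],s['tool_rot'])
im=grab('wrist','w7.png')
r,m=green_front(im);cv2.imwrite('pics/m7.png',m)
for a,q in r:
    b=cv2.boxPoints(q);W=np.array([w('wrist',u,v,23) for u,v in b]);e=[W[1]-W[0],W[2]-W[1]];L=[np.linalg.norm(x) for x in e];k=int(np.argmax(L));print(a,W.mean(0).round(1),np.round(L,1),np.arctan2(e[k][1],e[k][0])%np.pi)
E
```

```text
[420.74461852 370.2574803  259.75580211] [ 3.14151410e+00 -1.72459808e-04  1.52066799e+00]
1151.0 [421.2 371.7  23. ] [108.5  39.6] 1.3693735635995967
958.5 [494.7 113.   23. ] [53.5 57.2] 1.5891003501658363
507.5 [268.1 489.4  23. ] [45.7 34.1] 1.2251159393095026
454.0 [217.2 444.4  23. ] [44.  34.3] 1.1563040154090765
```

Call:
step_arm([
  [0,0.002,-0.1,0,0,-0.093,0.68],
  [0,0.002,-0.2,0,0,-0.093,0.68],
  [0,0.002,-0.3,0,0,-0.093,0.68],
  [0,0.002,-0.4,0,0,-0.093,0.68],
  [0,0.002,-0.5,0,0,-0.093,0.68],
  [0,0.002,-0.58,0,0,-0.093,0.68],
  [0,0.002,-0.64,0,0,-0.093,0.68],
  [0,0.002,-0.68,0,0,-0.093,0.68],
  [0,0.002,-0.71,0,0,-0.093,0.68],
  [0,0.002,-0.71,0,0,-0.093,0.68],
])

```text
time: 10.45
tcp_pos: [420.0, 370.3, -25.7]
tool_rot: [-3.14, 0.002, 1.377]
contact_force: [-0.0, -1.3, 0.0]
finger_gap: 58.0
gripper_force: 0.0
```

Call:
step_arm([
  [0,0,0,0,0,0,0.38],
  [0,0,0,0,0,0,0.38],
  [0,0,0,0,0,0,0.38],
  [0,0,0,0,0,0,0.38],
  [0,0,0,0,0,0,0.38],
])

```text
time: 10.95
tcp_pos: [421.4, 371.7, -23.3]
tool_rot: [3.141, -0.002, 1.376]
contact_force: [-0.6, -0.4, 7.7]
finger_gap: 39.0
gripper_force: 37.0
```

Call:
step_arm([
  [0,0,0.1,0,0,0,0.38],
  [0,0,0.2,0,0,0,0.38],
  [0,0,0.3,0,0,0,0.38],
  [0.02,-0.1,0.4,0,0,0.09,0.38],
  [0.04,-0.2,0.4,0,0,0.18,0.38],
  [0.06,-0.3,0.4,0,0,0.27,0.38],
  [0.08,-0.4,0.4,0,0,0.36,0.38],
  [0.1,-0.5,0.4,0,0,0.45,0.38],
  [0.12,-0.6,0.4,0,0,0.54,0.38],
  [0.14,-0.7,0.4,0,0,0.63,0.38],
  [0.16,-0.8,0.4,0,0,0.72,0.38],
  [0.19,-0.89,0.4,0,0,0.81,0.38],
])

```text
time: 12.15
tcp_pos: [495.4, 17.1, 135.9]
tool_rot: [3.141, -0.0, 2.637]
contact_force: [0.6, 0.4, -1.5]
finger_gap: 39.3
gripper_force: 36.2
```

Call:
step_arm([
  [0,-0.06,0,0,0,0.09,0.38],
  [0,-0.06,0,0,0,0.18,0.38],
  [0,-0.06,0,0,0,0.235,0.38],
  [0,-0.06,0,0,0,0.235,0.38],
])

```text
time: 12.55
tcp_pos: [495.5, -5.2, 135.7]
tool_rot: [3.141, -0.0, 3.002]
contact_force: [-0.7, -0.5, -0.7]
finger_gap: 39.0
gripper_force: 36.2
```

```bash
python3 - <<'E'
from h import *
s=telemetry.state();print(s['tcp_pos'],s['tool_rot'],s['finger_gap'],s['qpos'])
grab('wrist','w8.png')
cv2.imwrite('pics/w8b.png',cv2.resize(cv2.imread('pics/w8.png'),(800,600),interpolation=cv2.INTER_CUBIC))
E
```

```text
[495.50658807  -5.1723944  135.66792121] [ 3.14138278e+00 -7.00253790e-05  3.00169792e+00] 38.96245285061589 [-0.56022659  0.05369829  0.50181661  1.93525187 -0.02841066  1.15942762
  1.38324722]
```

View pics/w8b.png

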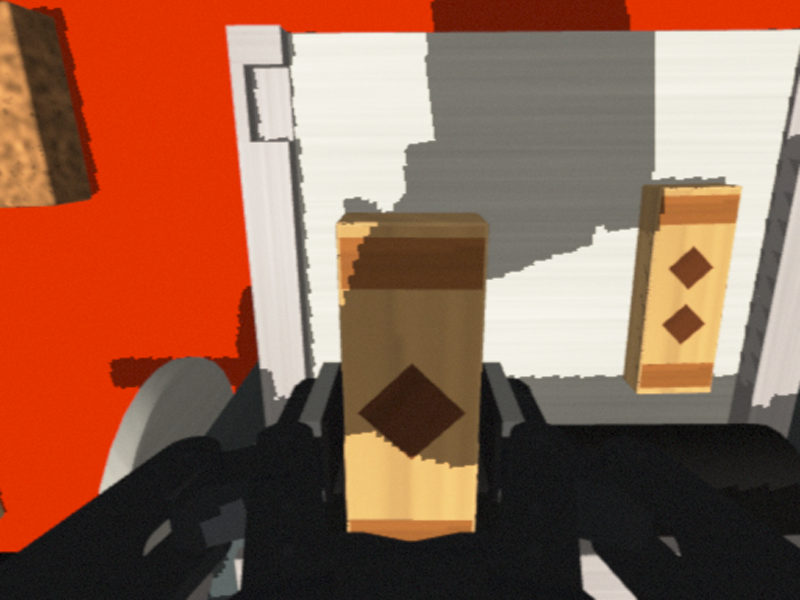

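The first front lies flat on the bed at (687,290). The -y rail's notch spans (250,66) to (255,140). I'll check the frame numbers, then place this one.

```bash
python3 - <<'E'
from h import *
p=(599,49,-.1255);c,s=np.cos(p[2]),np.sin(p[2])
def bed(u,v,z):
    q=w('wrist',(u+.5)/1.5625-.5,(v+.5)/1.5625-.5,z)-[p[0],p[1],0];return (c*q[0]+s*q[1]+108).round(1),(-s*q[0]+c*q[1]).round(1)
for u,v,z,n in [(228,26,61,'corner -112,-147'),(292,33,45,'-112,-123'),(400,32,45,'-112'),(660,30,45,'-112'),(315,377,45,'-123'),(245,66,61,'-96,-141'),(251,141,61,'-62,-141'),(780,130,45,'123'),(735,400,45,'123')]: print(n,bed(u,v,z))
print('front1',np.mean([bed(u,v,65) for u,v in [(662,192),(740,187),(713,390),(641,388)]],0))
E
```

```text
corner -112,-147 (np.float64(-112.9), np.float64(-145.6))
-112,-123 (np.float64(-112.7), np.float64(-120.6))
-112 (np.float64(-112.3), np.float64(-69.0))
-112 (np.float64(-111.1), np.float64(55.0))
-123 (np.float64(67.3), np.float64(-122.3))
-96,-141 (np.float64(-96.3), np.float64(-139.8))
-62,-141 (np.float64(-63.6), np.float64(-140.6))
123 (np.float64(-64.6), np.float64(121.0))
123 (np.float64(86.4), np.float64(123.3))
front1 [15.275 75.525]
```

Call:
step_arm([
  [0.008,-0.01,-0.08,0,0,0.006,0.38],
  [0.008,-0.01,-0.16,0,0,0.006,0.38],
  [0.008,-0.01,-0.22,0,0,0.006,0.38],
  [0.008,-0.01,-0.26,0,0,0.006,0.38],
  [0.008,-0.01,-0.28,0,0,0.006,0.38],
  [0.008,-0.01,-0.29,0,0,0.006,0.38],
  [0.008,-0.01,-0.29,0,0,0.006,0.38],
  [0.008,-0.01,-0.29,0,0,0.006,0.38],
])

```text
time: 13.4
tcp_pos: [499.5, -8.8, 20.4]
tool_rot: [3.141, 0.001, 3.01]
contact_force: [1.2, 0.4, -0.4]
finger_gap: 39.3
gripper_force: 36.2
```

Call:
step_arm([
  [0,0,0,0,0,0,0.65],
  [0,0,0,0,0,0,0.65],
  [0,0,0,0,0,0,0.65],
  [0,0,0.1,0,0,0,0.65],
  [0,0,0.2,0,0,0,0.65],
  [0,0,0.3,0,0,0,0.65],
  [0,0,0.4,0,0,0,0.65],
  [0,0,0.5,0,0,0,0.65],
  [0,0,0.5,0,0,0,0.65],
])

```text
time: 14.3
tcp_pos: [501.6, -8.9, 225.1]
tool_rot: [3.138, 0.008, 3.01]
contact_force: [0.2, 0.5, -1.0]
finger_gap: 55.7
gripper_force: 0.0
```

Call:
step_arm([
  [0.1,0.03,0.09,0,0,0,1],
  [0.2,0.06,0.09,0,0,0,1],
  [0.3,0.1,0.09,0,0,0,1],
  [0.37,0.127,0.09,0,0,0,1],
  [0.37,0.127,0.09,0,0,0,1],
  [0.37,0.127,0.09,0,0,0,1],
])

```text
time: 14.9
tcp_pos: [646.7, 41.6, 254.3]
tool_rot: [-3.14, -0.002, 3.01]
contact_force: [0.3, -0.3, 0.8]
finger_gap: 85.3
gripper_force: 0.0
```

```bash
python3 - <<'E'
from h import *
s=telemetry.state();print(s['tcp_pos'],s['tool_rot'],s['finger_gap'])
grab('wrist','w9.png')
cv2.imwrite('pics/w9b.png',cv2.resize(cv2.imread('pics/w9.png'),(800,600),interpolation=cv2.INTER_CUBIC))
E
```

```text
[646.698102    41.61474157 254.2627096 ] [-3.14001852e+00 -1.78210880e-03  3.01015096e+00] 85.32243263489188
```

View pics/w9b.png

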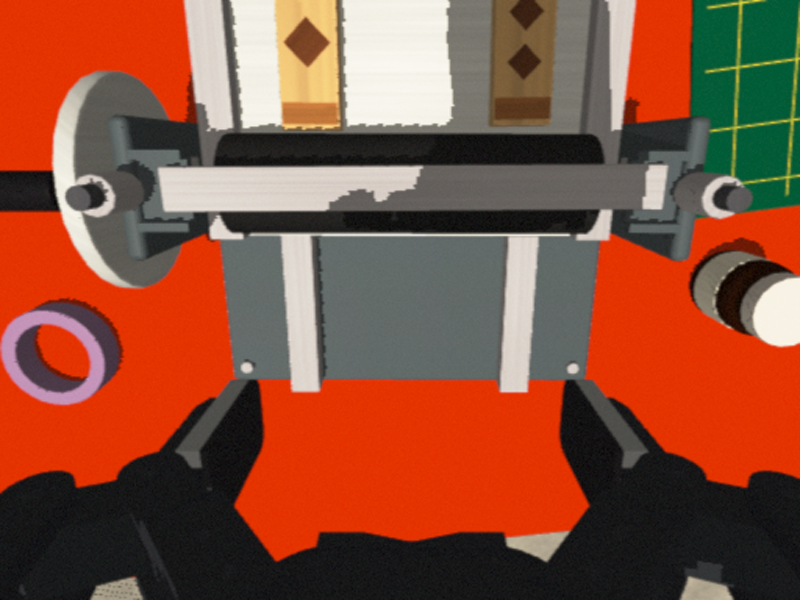

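The bar's top face runs from (159,188) to (667,187), with its long edges at rows 166 and 209.

```bash
python3 - <<'E'
from h import *
p=(599,49,-.13);c,s=np.cos(p[2]),np.sin(p[2])
def pr(u,v,z):
    q=w('wrist',(u+.5)/1.5625-.5,(v+.5)/1.5625-.5,z)-[p[0],p[1],0];return (c*q[0]+s*q[1]).round(1),(-s*q[0]+c*q[1]).round(1)
for u,v,z in [(159,167,152),(158,210,152),(667,165,152),(664,207,152),(239,125,45),(588,125,45),(209,130,61),(622,60,61)]: print(u,v,z,pr(u,v,z))
E
```

```text
159 167 152 (np.float64(-13.6), np.float64(-136.2))
158 210 152 (np.float64(9.3), np.float64(-140.0))
667 165 152 (np.float64(-14.2), np.float64(136.1))
664 207 152 (np.float64(8.1), np.float64(137.6))
239 125 45 (np.float64(-38.8), np.float64(-125.8))
588 125 45 (np.float64(-38.4), np.float64(127.2))
209 130 61 (np.float64(-35.0), np.float64(-141.9))
622 60 61 (np.float64(-79.3), np.float64(140.7))
```

Call:
step_arm([
  [-0.118,0.08,0,0,0,-0.999,0.65],
  [-0.118,0.08,0,0,0,-0.999,0.65],
  [-0.118,0.08,0,0,0,-0.999,0.65],
  [-0.118,0.08,0,0,0,-0.999,0.65],
  [-0.118,0.08,0,0,0,-0.999,0.65],
  [-0.118,0.08,0,0,0,-0.999,0.65],
  [-0.118,0.08,0,0,0,-0.999,0.65],
  [-0.118,0.08,0,0,0,-0.999,0.65],
  [-0.118,0.08,0,0,0,-0.999,0.65],
  [-0.118,0.08,0,0,0,-0.999,0.65],
  [-0.118,0.08,0,0,0,-0.999,0.65],
  [-0.118,0.08,0,0,0,-0.999,0.65],
])

```text
time: 16.15
tcp_pos: [598.9, 73.1, 256.1]
tool_rot: [3.141, -0.001, 1.439]
contact_force: [0.1, 0.3, 0.0]
finger_gap: 55.9
gripper_force: 0.0
```

Call:
step_arm([
  [0,0,-0.1,0,0,0,0.6],
  [0,0,-0.2,0,0,0,0.6],
  [0,0,-0.27,0,0,0,0.6],
  [0,0,-0.32,0,0,0,0.6],
  [0,0,-0.34,0,0,0,0.6],
  [0,0,-0.352,0,0,0,0.6],
  [0,0,-0.352,0,0,0,0.6],
])

```text
time: 16.85
tcp_pos: [599.8, 73.7, 115.3]
tool_rot: [3.141, -0.001, 1.442]
contact_force: [0.5, -0.0, 0.7]
finger_gap: 51.0
gripper_force: 0.0
```

Call:
step_arm([
  [0,0,0,0,0,0,0.2],
  [0,0,0,0,0,0,0.2],
  [0,0,0,0,0,0,0.2],
  [0,0,0,0,0,0,0.2],
  [0,0,0,0,0,0,0.2],
  [0,0,0,0,0,0,0.2],
], squeeze=90)

```text
time: 17.45
tcp_pos: [600.4, 73.9, 116.3]
tool_rot: [3.14, -0.001, 1.441]
contact_force: [-1.8, -0.1, 6.6]
finger_gap: 18.9
gripper_force: 82.6
```

Call:
step_arm([
  [0,0,0.02,0,0,0,0.2],
  [0,0,0.05,0,0,0,0.2],
  [0,0,0.09,0,0,0,0.2],
  [0,0,0.13,0,0,0,0.2],
  [0,0,0.15,0,0,0,0.2],
  [0,0,0.15,0,0,0,0.2],
])

```text
time: 18.05
tcp_pos: [600.6, 74.0, 176.6]
tool_rot: [3.139, -0.001, 1.441]
contact_force: [-0.6, 0.1, -4.5]
finger_gap: 18.6
gripper_force: 79.9
```

```bash
python3 - <<'E'
from h import *
s=telemetry.state();print(s['tcp_pos'],s['tool_rot'],s['finger_gap'],s['gripper_force'],s['contact_force'],s['wrist_torque'])
a=cv2.cvtColor(vision.grab_frame('scene'),cv2.COLOR_RGB2BGR)[110:250,150:310]
b=cv2.cvtColor(vision.grab_frame('top'),cv2.COLOR_RGB2BGR)[100:230,220:350]
cv2.imwrite('pics/j10.png',cv2.hconcat([cv2.resize(a,(400,400),interpolation=cv2.INTER_CUBIC),cv2.resize(b,(400,400),interpolation=cv2.INTER_CUBIC)]))
E
```

```text
[600.57523276  73.96363181 176.63682803] [ 3.13919219e+00 -1.39119969e-03  1.44105173e+00] 18.612306303246356 79.8546857200563 [-0.58095459  0.12694883 -4.52085312] [ 0.10011281 -0.05850207 -0.03098824]
```

View pics/j10.png

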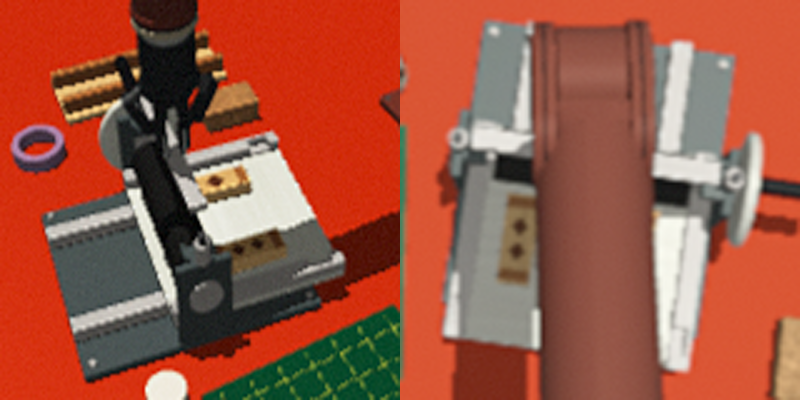

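```bash
python3 - <<'E'
from h import *
im=grab('wrist','w11.png');g=cv2.cvtColor(im,cv2.COLOR_RGB2GRAY)
t=telemetry.state()['tcp_pos'];a=1.441;l=np.array([np.cos(a),np.sin(a),0]);n=np.array([-l[1],l[0],0])
# bar top expected at z = t+ (152-116.3) ; ends at l offsets -25+-137
zt=t[2]+35.7
for L in (30,50,70,90,112):
    P=[px('wrist',t*[1,1,0]+[0,0,z]+L*l+k*n).round(0) for z in (zt,zt-10) for k in (12,-12)]
    print(L,[tuple(x) for x in P])
for r in (30,60,90,120,150,180): print(r,' '.join(str(x) for x in g[r,200:330:4]))
c=g[0:384:6,254:264].mean(1).round().astype(int);print(c.tolist())
E
```

```text
30 [(np.float64(238.0), np.float64(191.0)), (np.float64(290.0), np.float64(191.0)), (np.float64(239.0), np.float64(185.0)), (np.float64(289.0), np.float64(185.0))]
50 [(np.float64(237.0), np.float64(147.0)), (np.float64(292.0), np.float64(147.0)), (np.float64(238.0), np.float64(143.0)), (np.float64(290.0), np.float64(144.0))]
70 [(np.float64(236.0), np.float64(99.0)), (np.float64(293.0), np.float64(99.0)), (np.float64(237.0), np.float64(99.0)), (np.float64(291.0), np.float64(99.0))]
90 [(np.float64(234.0), np.float64(48.0)), (np.float64(294.0), np.float64(48.0)), (np.float64(236.0), np.float64(51.0)), (np.float64(292.0), np.float64(51.0))]
112 [(np.float64(233.0), np.float64(-14.0)), (np.float64(296.0), np.float64(-14.0)), (np.float64(235.0), np.float64(-7.0)), (np.float64(293.0), np.float64(-7.0))]
30 48 50 48 47 49 51 37 35 89 110 224 227 230 223 227 227 230 225 230 229 229 227 231 207 94 100 120 96 78 95 91 95 94
60 108 110 108 107 109 112 110 110 102 110 113 191 229 224 227 227 229 225 228 230 229 228 231 191 229 227 227 228 227 226 102 104 103
90 123 122 122 124 123 122 117 18 25 108 226 227 228 225 227 227 228 225 228 229 228 226 229 105 39 34 34 32 240 88 88 88 86
120 95 65 59 62 64 93 88 24 25 104 112 112 112 120 216 227 227 225 230 230 228 227 229 60 42 34 34 129 164 104 106 102 102
150 122 119 117 119 120 120 119 42 20 93 109 109 114 109 108 110 110 108 111 111 180 138 221 18 17 19 21 230 103 102 104 104 105
180 244 243 242 243 243 242 239 87 15 70 106 110 112 112 108 109 110 108 110 112 112 111 102 19 19 30 32 241 104 102 101 104 102
[227, 227, 228, 227, 228, 227, 227, 227, 227, 227, 227, 227, 227, 227, 227, 227, 227, 226, 226, 226, 223, 125, 111, 110, 109, 110, 109, 109, 109, 109, 109, 109, 108, 108, 108, 108, 107, 107, 107, 107, 106, 106, 105, 104, 104, 104, 190, 217, 216, 216, 215, 214, 214, 214, 213, 213, 212, 212, 22, 19, 22, 24, 22, 23]
```

Call:
step_arm([
  [-0.06,0.008,0.01,0,0,0,0.2],
  [-0.14,0.018,0.02,0,0,0,0.2],
  [-0.22,0.029,0.02,0,0,0,0.2],
  [-0.3,0.04,0.02,0,0,0,0.2],
  [-0.38,0.05,0,0,0,0,0.2],
  [-0.43,0.057,0,0,0,0,0.2],
  [-0.459,0.061,0,0,0,0,0.2],
  [-0.459,0.061,-0.05,0,0,0,0.2],
  [-0.459,0.061,-0.1,0,0,0,0.2],
  [-0.459,0.061,-0.15,0,0,0,0.2],
  [-0.459,0.061,-0.15,0,0,0,0.2],
  [-0.459,0.061,-0.15,0,0,0,0.2],
])

```text
time: 19.4
tcp_pos: [416.3, 97.9, 115.0]
tool_rot: [-3.141, 0.001, 1.44]
contact_force: [0.2, 0.3, -2.8]
finger_gap: 18.6
gripper_force: 79.7
```

```bash
python3 - <<'E'
from h import *
im=grab('wrist','w12.png');g=cv2.cvtColor(im,cv2.COLOR_RGB2GRAY)
s=telemetry.state();t=s['tcp_pos'];print(t,s['tool_rot'],s['finger_gap'],s['contact_force'],s['qpos'])
p=(599,49,-.13);c,q=np.cos(p[2]),np.sin(p[2]);d=t[:2]-p[:2];print('press',c*d[0]+q*d[1],-q*d[0]+c*d[1])
E
```

```text
[416.71128092  98.25147558 115.57339183] [ 3.14091617e+00 -9.82349729e-05  1.44063309e+00] 18.829082378994226 [-0.44764697  0.77766465 -3.295677  ] [-0.98607381 -0.10786072  0.62384869  2.10583169  0.07005749  1.12373546
 -0.52543605]
press -187.13522030428655 25.20504458684166
```

Call:
step_arm([
  [0,0,-0.05,0,0,0,0.2],
  [0,0,-0.1,0,0,0,0.2],
  [0,0,-0.14,0,0,0,0.2],
  [0,0,-0.17,0,0,0,0.2],
  [0,0,-0.185,0,0,0,0.2],
  [0,0,-0.195,0,0,0,0.2],
  [0,0,-0.205,0,0,0,0.2],
  [0,0,-0.21,0,0,0,0.2],
  [0,0,-0.215,0,0,0,0.2],
  [0,0,-0.22,0,0,0,0.2],
  [0,0,-0.22,0,0,0,0.2],
])

```text
time: 20.55
tcp_pos: [416.1, 98.3, 26.7]
tool_rot: [-3.142, -0.0, 1.441]
contact_force: [0.9, -0.1, -4.4]
finger_gap: 18.6
gripper_force: 80.4
```

Call:
step_arm([
  [0,0,-0.004,0,0,0,0.2],
  [0,0,-0.007,0,0,0,0.2],
  [0,0,-0.007,0,0,0,0.2],
])

```text
time: 20.85
tcp_pos: [416.0, 98.3, 23.9]
tool_rot: [-3.142, 0.0, 1.441]
contact_force: [-0.2, 0.3, -4.2]
finger_gap: 18.8
gripper_force: 80.6
```

Call:
step_arm([
  [0,0,0,0,0,0,0.4],
  [0,0,0,0,0,0,0.45],
  [0,0,0,0,0,0,0.5],
  [0,0,0,0,0,0,0.5],
  [0,0,0.05,0,0,0,0.5],
  [0,0,0.12,0,0,0,0.5],
  [0,0,0.22,0,0,0,0.5],
  [0,0,0.32,0,0,0,0.5],
  [0,0,0.42,0,0,0,0.5],
  [0,0,0.5,0,0,0,0.5],
])

```text
time: 21.85
tcp_pos: [416.4, 98.2, 226.5]
tool_rot: [3.14, -0.002, 1.441]
contact_force: [0.7, 0.6, 0.3]
finger_gap: 42.3
gripper_force: 0.0
```

Call:
step_arm([
  [0.05,-0.1,0,0,0,0,0.6],
  [0.1,-0.2,0,0,0,0,0.6],
  [0.15,-0.3,0,0,0,0,0.6],
  [0.2,-0.4,0,0,0,0,0.6],
  [0.25,-0.5,0,0,0,0,0.6],
  [0.3,-0.6,0,0,0,0,0.6],
  [0.35,-0.7,0,0,0,0,0.6],
  [0.376,-0.738,0,0,0,0,0.6],
  [0.376,-0.738,0,0,0,0,0.6],
  [0.376,-0.738,0,0,0,0,0.6],
])

```text
time: 22.85
tcp_pos: [566.2, -197.3, 223.6]
tool_rot: [-3.141, 0.001, 1.44]
contact_force: [-0.4, -0.1, 0.0]
finger_gap: 51.2
gripper_force: 0.0
```

```bash
python3 - <<'E'
from h import *
s=telemetry.state();print(s['tcp_pos'],s['tool_rot'])
W=grab('wrist','w13.png');T=grab('top','t13.png');S=grab('scene','s13.png')
f=lambda n,b,sz:cv2.resize(cv2.imread('pics/'+n)[b[0]:b[1],b[2]:b[3]],sz,interpolation=cv2.INTER_CUBIC)
A=f('t13.png',(130,230,228,350),(400,330));B=f('s13.png',(140,240,160,300),(400,286));C=f('w13.png',(0,384,0,512),(400,300))
pad=lambda i:cv2.copyMakeBorder(i,0,600-i.shape[0],0,0,cv2.BORDER_CONSTANT)
cv2.imwrite('pics/j13.png',cv2.hconcat([cv2.vconcat([A,cv2.resize(B,(400,270))]),pad(C)]))
print(px('wrist',(566.9,-196.9,149)))
E
```

```text
[ 566.17985057 -197.27063159  223.63950471] [-3.14063521e+00  5.95920034e-04  1.43998370e+00]
[264.1869559  188.09286111]
```

View pics/j13.png

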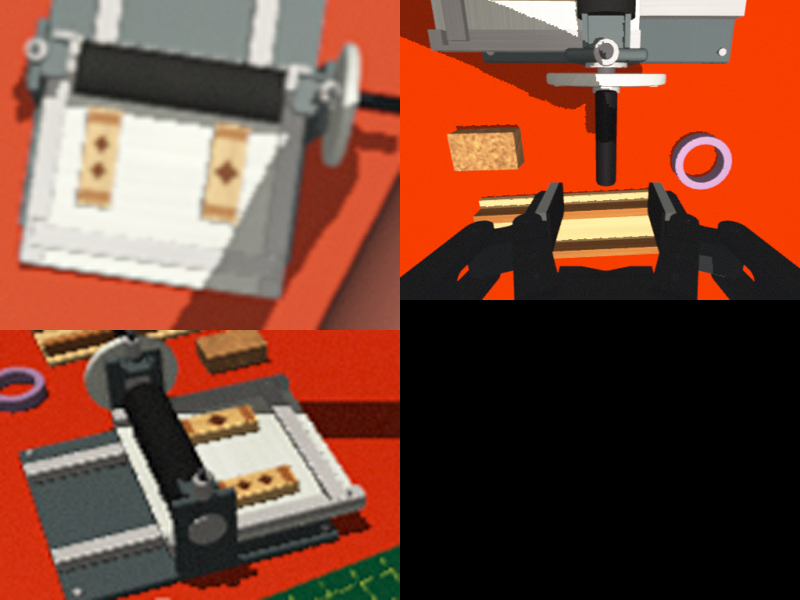

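The fronts lie well on the bed, the bar lies across both rails behind them, and the handle is centred at wrist column 264 as predicted. I'll go down onto the handle.

Call:
step_arm([
  [0.002,0,-0.08,0,0,0,0.6],
  [0.002,0,-0.16,0,0,0,0.6],
  [0.002,0,-0.22,0,0,0,0.6],
  [0.002,0,-0.26,0,0,0,0.6],
  [0.002,0,-0.28,0,0,0,0.6],
  [0.002,0,-0.29,0,0,0,0.6],
  [0.002,0,-0.29,0,0,0,0.6],
])

```text
time: 23.7
tcp_pos: [567.5, -196.9, 108.4]
tool_rot: [3.141, -0.0, 1.441]
contact_force: [1.3, -0.7, 0.1]
finger_gap: 51.8
gripper_force: 0.0
```

Call:
step_arm([
  [0,0,0,0,0,0,0.15],
  [0,0,0,0,0,0,0.15],
  [0,0,0,0,0,0,0.15],
  [0,0,0,0,0,0,0.15],
  [0,0,0,0,0,0,0.15],
  [0,0,0,0,0,0,0.15],
], squeeze=40)

```text
time: 24.3
tcp_pos: [566.6, -197.0, 108.7]
tool_rot: [-3.141, -0.001, 1.441]
contact_force: [-5.9, 1.8, 6.1]
finger_gap: 20.5
gripper_force: 39.2
```

```bash
python3 - <<'E'
import numpy as np
for s in (0,120,240):
    f=lambda d:np.array([-55*np.sin(np.radians(d))*.9916,55*np.sin(np.radians(d))*.1296,55*np.cos(np.radians(d))])
    print([[float(x) for x in ((f(s+10*(k+1))-f(s))/400).round(3)]+[0,0,0,.15] for k in range(12)])
E
```

```text
[[-0.024, 0.003, -0.002, 0, 0, 0, 0.15], [-0.047, 0.006, -0.008, 0, 0, 0, 0.15], [-0.068, 0.009, -0.018, 0, 0, 0, 0.15], [-0.088, 0.011, -0.032, 0, 0, 0, 0.15], [-0.104, 0.014, -0.049, 0, 0, 0, 0.15], [-0.118, 0.015, -0.069, 0, 0, 0, 0.15], [-0.128, 0.017, -0.09, 0, 0, 0, 0.15], [-0.134, 0.018, -0.114, 0, 0, 0, 0.15], [-0.136, 0.018, -0.138, 0, 0, 0, 0.15], [-0.134, 0.018, -0.161, 0, 0, 0, 0.15], [-0.128, 0.017, -0.185, 0, 0, 0, 0.15], [-0.118, 0.015, -0.206, 0, 0, 0, 0.15]]
[[0.014, -0.002, -0.02, 0, 0, 0, 0.15], [0.03, -0.004, -0.037, 0, 0, 0, 0.15], [0.05, -0.007, -0.05, 0, 0, 0, 0.15], [0.071, -0.009, -0.06, 0, 0, 0, 0.15], [0.094, -0.012, -0.067, 0, 0, 0, 0.15], [0.118, -0.015, -0.069, 0, 0, 0, 0.15], [0.142, -0.019, -0.067, 0, 0, 0, 0.15], [0.165, -0.022, -0.06, 0, 0, 0, 0.15], [0.186, -0.024, -0.05, 0, 0, 0, 0.15], [0.206, -0.027, -0.037, 0, 0, 0, 0.15], [0.223, -0.029, -0.02, 0, 0, 0, 0.15], [0.236, -0.031, -0.0, 0, 0, 0, 0.15]]
[[0.01, -0.001, 0.022, 0, 0, 0, 0.15], [0.016, -0.002, 0.045, 0, 0, 0, 0.15], [0.018, -0.002, 0.069, 0, 0, 0, 0.15], [0.016, -0.002, 0.093, 0, 0, 0, 0.15], [0.01, -0.001, 0.116, 0, 0, 0, 0.15], [0.0, -0.0, 0.138, 0, 0, 0, 0.15], [-0.014, 0.002, 0.157, 0, 0, 0, 0.15], [-0.03, 0.004, 0.174, 0, 0, 0, 0.15], [-0.05, 0.007, 0.188, 0, 0, 0, 0.15], [-0.071, 0.009, 0.198, 0, 0, 0, 0.15], [-0.094, 0.012, 0.204, 0, 0, 0, 0.15], [-0.118, 0.015, 0.206, 0, 0, 0, 0.15]]
```

Call:
step_arm([
  [-0.024,0.003,-0.002,0,0,0,0.15],
  [-0.047,0.006,-0.008,0,0,0,0.15],
  [-0.068,0.009,-0.018,0,0,0,0.15],
  [-0.088,0.011,-0.032,0,0,0,0.15],
  [-0.104,0.014,-0.049,0,0,0,0.15],
  [-0.118,0.015,-0.069,0,0,0,0.15],
])

```text
time: 24.9
tcp_pos: [519.0, -190.6, 80.8]
tool_rot: [-3.141, -0.001, 1.441]
contact_force: [-0.0, 1.7, 3.3]
finger_gap: 20.6
gripper_force: 39.9
```

Call:
step_arm([
  [-0.01,0.002,-0.021,0,0,0,0.15],
  [-0.016,0.003,-0.045,0,0,0,0.15],
  [-0.018,0.003,-0.069,0,0,0,0.15],
  [-0.016,0.003,-0.092,0,0,0,0.15],
  [-0.01,0.002,-0.116,0,0,0,0.15],
  [0,0,-0.137,0,0,0,0.15],
])

```text
time: 25.5
tcp_pos: [520.0, -190.8, 25.1]
tool_rot: [3.142, -0.001, 1.441]
contact_force: [0.2, 0.9, 4.4]
finger_gap: 20.0
gripper_force: 39.9
```

Call:
step_arm([
  [0.014,-0.002,-0.02,0,0,0,0.15],
  [0.03,-0.004,-0.037,0,0,0,0.15],
  [0.05,-0.007,-0.05,0,0,0,0.15],
  [0.071,-0.009,-0.06,0,0,0,0.15],
  [0.094,-0.012,-0.067,0,0,0,0.15],
  [0.118,-0.015,-0.069,0,0,0,0.15],
  [0.142,-0.019,-0.067,0,0,0,0.15],
  [0.165,-0.022,-0.06,0,0,0,0.15],
  [0.186,-0.024,-0.05,0,0,0,0.15],
  [0.206,-0.027,-0.037,0,0,0,0.15],
  [0.223,-0.029,-0.02,0,0,0,0.15],
  [0.236,-0.031,0,0,0,0,0.15],
])

```text
time: 26.7
tcp_pos: [612.2, -203.2, 24.0]
tool_rot: [-3.136, -0.0, 1.441]
contact_force: [-7.1, 1.3, -0.2]
finger_gap: 20.4
gripper_force: 39.4
```

Call:
step_arm([
  [0.01,-0.001,0.022,0,0,0,0.15],
  [0.016,-0.002,0.045,0,0,0,0.15],
  [0.018,-0.002,0.069,0,0,0,0.15],
  [0.016,-0.002,0.093,0,0,0,0.15],
  [0.01,-0.001,0.116,0,0,0,0.15],
  [0,0,0.138,0,0,0,0.15],
  [-0.014,0.002,0.157,0,0,0,0.15],
  [-0.03,0.004,0.174,0,0,0,0.15],
  [-0.05,0.007,0.188,0,0,0,0.15],
  [-0.071,0.009,0.198,0,0,0,0.15],
  [-0.094,0.012,0.204,0,0,0,0.15],
  [-0.118,0.015,0.206,0,0,0,0.15],
])

```text
time: 27.9
tcp_pos: [567.8, -197.2, 109.0]
tool_rot: [3.139, -0.0, 1.441]
contact_force: [4.4, -1.4, -3.2]
finger_gap: 20.2
gripper_force: 39.9
```

Call:
step_arm([
  [-0.006,0.001,0,0,0,0,0.15],
  [-0.006,0.001,0,0,0,0,0.15],
  [-0.006,0.001,0,0,0,0,0.15],
])

```text
time: 28.2
tcp_pos: [566.5, -197.0, 109.0]
tool_rot: [3.138, 0.0, 1.442]
contact_force: [6.2, -2.5, -3.2]
finger_gap: 20.1
gripper_force: 40.2
```

Call:
step_arm([
  [-0.002,0,0,0,0,0,0.55],
  [-0.002,0,0,0,0,0,0.55],
  [-0.002,0,0,0,0,0,0.55],
  [-0.002,0,0,0,0,0,0.55],
  [-0.002,0,0.1,0,0,0,0.55],
  [-0.002,0,0.2,0,0,0,0.55],
  [-0.002,0,0.3,0,0,0,0.55],
  [-0.002,0,0.35,0,0,0,0.55],
  [-0.002,0,0.35,0,0,0,0.55],
])

```text
time: 29.1
tcp_pos: [565.3, -197.7, 251.1]
tool_rot: [3.137, -0.0, 1.441]
contact_force: [0.1, -0.3, 0.7]
finger_gap: 47.2
gripper_force: 0.0
```

```bash
python3 - <<'E'
from h import *
T=grab('top','t14.png');S=grab('scene','s14.png');W=grab('wrist','w14.png')
print(telemetry.state()['tcp_pos'],telemetry.state()['qpos'])
p=(599,49,-.13);c,s=np.cos(p[2]),np.sin(p[2])
print('handle px',px('wrist',(566.9,-196.9,149)))
g=cv2.cvtColor(W,cv2.COLOR_RGB2GRAY);print(g[180,230:300:3])
# wood mask on bed in top
hsv=cv2.cvtColor(T,cv2.COLOR_RGB2HSV)
m=cv2.inRange(hsv,(8,50,60),(26,255,255))
for a in (4,):
  cs=cv2.findContours(cv2.morphologyEx(m,cv2.MORPH_CLOSE,np.ones((3,3))),0,1)[0]
  for k in cs:
    if cv2.contourArea(k)<40: continue
    r=cv2.minAreaRect(k);q=w('top',*r[0],65);d=q[:2]-p[:2];print('top',np.round(r[0],1),np.round(r[1],1),r[2].__round__(1),q.round(1),'press',(c*d[0]+s*d[1]).round(1),(-s*d[0]+c*d[1]).round(1))
E
```

```text
[ 563.67835169 -196.60485956  247.126482  ] [-0.56365157  0.30972066  1.04254584  1.56118579 -0.26930815  1.42702164
  0.36767793]
handle px [267.14795959 179.23747317]
[100 101  99  97  99  99  97 100  39  23  25  36  39  30  30  29  67  98
 100  99 100  99 100  99]
top [506.5 375.5] [ 9. 15.] -0.0 [-187.6 -768.7   65. ] press -674.0 -912.8
top [485.1 362.1] [32.6 17.4] 25.7 [-141.6 -692.9   65. ] press -638.2 -831.6
top [109.5 348.6] [30.4 70. ] 2.1 [-111.6  660.6   65. ] press -783.9 514.3
top [393.3 200.5] [28.9 60.9] 3.8 [ 435.9 -366.8   65. ] press -107.8 -433.4
top [ 38. 275.] [216.  76.] 90.0 [147.6 930.7  65. ] press -561.9 815.8
top [303.2 132.9] [10.5 29.4] 8.1 [683.6 -33.2  65. ] press 94.5 -70.5
top [265.1 127.4] [10.4 29.5] 6.7 [702.5 108.7  65. ] press 94.8 72.6
top [451.2 121.2] [33.   6.2] 77.5 [ 734.6 -584.7   65. ] press 216.6 -610.8
top [150.9 167.9] [167.  99.] 18.9 [545.3 530.   65. ] press -115.6 470.0
top [147.5  81. ] [40. 47.] 90.0 [873.  552.2  65. ] press 206.5 534.5
```

Call:
step_arm([
  [0.06,0.08,0,0,0,0.09,0.62],
  [0.12,0.16,0,0,0,0.18,0.62],
  [0.18,0.24,0,0,0,0.27,0.62],
  [0.24,0.32,0,0,0,0.36,0.62],
  [0.301,0.407,0,0,0,0.45,0.62],
  [0.301,0.407,0,0,0,0.54,0.62],
  [0.301,0.407,0,0,0,0.63,0.62],
  [0.301,0.407,0,0,0,0.72,0.62],
  [0.301,0.407,0,0,0,0.81,0.62],
  [0.301,0.407,0,0,0,0.9,0.62],
  [0.301,0.407,0,0,0,1,0.62],
  [0.301,0.407,0,0,0,1,0.62],
])

```text
time: 30.45
tcp_pos: [683.8, -34.1, 246.4]
tool_rot: [-3.142, -0.002, 3.014]
contact_force: [-0.2, -0.1, 0.3]
finger_gap: 52.9
gripper_force: 0.0
```

```bash
cat > fr.py <<'E'
from h import *
def fronts(z,p=(599,49,-.13)):
    s=telemetry.state();print(s['tcp_pos'].round(1),s['tool_rot'].round(3))
    import time
    im=grab('wrist','f%d.png'%int(s['time']*100))
    hsv=cv2.cvtColor(im,cv2.COLOR_RGB2HSV);m=cv2.inRange(hsv,(8,45,50),(26,255,255))
    m=cv2.morphologyEx(cv2.morphologyEx(m,cv2.MORPH_OPEN,np.ones((3,3))),cv2.MORPH_CLOSE,np.ones((9,9)))
    c,q=np.cos(p[2]),np.sin(p[2])
    for k in cv2.findContours(m,0,1)[0]:
        if cv2.contourArea(k)<1500: continue
        r=cv2.minAreaRect(k);b=cv2.boxPoints(r);W=np.array([w('wrist',u,v,z) for u,v in b]);C=W.mean(0);d=C[:2]-p[:2]
        e=[W[1]-W[0],W[2]-W[1]];L=[np.linalg.norm(x) for x in e];j=int(np.argmax(L))
        print(np.round(r[0]),C.round(1),np.round(L,1),(np.arctan2(e[j][1],e[j][0])%np.pi).round(3),'press',(c*d[0]+q*d[1]).round(1),(-q*d[0]+c*d[1]).round(1))
E
python3 -c "
from fr import *
fronts(65)"
```

```text
[683.8 -34.1 246.4] [-3.142e+00 -2.000e-03  3.014e+00]
[389. 161.] [705.8 107.3  65. ] [112.9  46.5] 3.028 press 98.4 71.7
[264. 160.] [685.7 -32.4  65. ] [ 38.8 111. ] 3.027 press 96.5 -69.5
[ 18. 114.] [ 600.7 -290.2   65. ] [36.6 82.9] 2.814 press 45.7 -336.1
```

Call:
step_arm([
  [0.004,0.004,-0.1,0,0,0.004,0.62],
  [0.004,0.004,-0.2,0,0,0.004,0.62],
  [0.004,0.004,-0.3,0,0,0.004,0.62],
  [0.004,0.004,-0.4,0,0,0.004,0.62],
  [0.004,0.004,-0.47,0,0,0.004,0.62],
  [0.004,0.004,-0.52,0,0,0.004,0.62],
  [0.004,0.004,-0.55,0,0,0.004,0.62],
  [0.004,0.004,-0.562,0,0,0.004,0.62],
  [0.004,0.004,-0.562,0,0,0.004,0.62],
])

```text
time: 31.4
tcp_pos: [686.0, -32.6, 23.0]
tool_rot: [-3.141, -0.0, 3.017]
contact_force: [-0.3, -1.2, 0.8]
finger_gap: 53.0
gripper_force: 0.0
```

Call:
step_arm([
  [0,0,0,0,0,0,0.38],
  [0,0,0,0,0,0,0.38],
  [0,0,0,0,0,0,0.38],
  [0,0,0,0,0,0,0.38],
  [0,0,0,0,0,0,0.38],
], squeeze=35)

```text
time: 31.9
tcp_pos: [687.0, -32.7, 24.6]
tool_rot: [3.141, 0.002, 3.018]
contact_force: [-1.0, -0.1, 6.3]
finger_gap: 38.9
gripper_force: 35.9
```

Call:
step_arm([
  [0,0,0.1,0,0,0,0.38],
  [0,0,0.2,0,0,0,0.38],
  [0,0,0.3,0,0,0,0.38],
  [0,0,0.4,0,0,0,0.38],
  [0,-0.08,0.5,0,0,-0.09,0.38],
  [-0.02,-0.18,0.5,0,0,-0.18,0.38],
  [-0.06,-0.28,0.5,0,0,-0.27,0.38],
  [-0.1,-0.38,0.5,0,0,-0.36,0.38],
  [-0.15,-0.48,0.5,0,0,-0.45,0.38],
  [-0.2,-0.58,0.5,0,0,-0.54,0.38],
  [-0.25,-0.68,0.5,0,0,-0.63,0.38],
  [-0.3,-0.77,0.5,0,0,-0.72,0.38],
])

```text
time: 33.1
tcp_pos: [564.8, -342.3, 223.5]
tool_rot: [3.141, 0.0, 1.881]
contact_force: [1.1, 0.5, -1.8]
finger_gap: 38.5
gripper_force: 36.0
```

Call:
step_arm([
  [-0.03,-0.045,0,0,0,-0.09,0.38],
  [-0.062,-0.085,0,0,0,-0.18,0.38],
  [-0.062,-0.085,0,0,0,-0.248,0.38],
  [-0.062,-0.085,0,0,0,-0.248,0.38],
  [-0.062,-0.085,0,0,0,-0.248,0.38],
])

```text
time: 33.6
tcp_pos: [541.7, -373.9, 223.1]
tool_rot: [-3.141, -0.0, 1.502]
contact_force: [0.5, 0.3, -0.7]
finger_gap: 38.5
gripper_force: 36.0
```

```bash
python3 - <<'E'
from h import *
s=telemetry.state();t=s['tcp_pos'];print(t,s['tool_rot'],s['finger_gap'],s['gripper_force'])
im=grab('wrist','w15.png');hsv=cv2.cvtColor(im,cv2.COLOR_RGB2HSV);g=cv2.cvtColor(im,cv2.COLOR_RGB2GRAY)
# profiles along rack-y lines at fixed world x, sampled at z=37
for X in (440,480,510,590):
    o=[]
    for Y in range(-440,-300,3):
        u,v=px('wrist',(X,Y,37)); u,v=int(round(u)),int(round(v)); o.append(f'{g[v,u]}' if 0<=u<512 and 0<=v<384 else '.')
    print(X,' '.join(o))
for Y in (-333,-340):
    o=[]
    for X in range(300,680,8):
        u,v=px('wrist',(X,Y,37)); u,v=int(round(u)),int(round(v)); o.append(f'{hsv[v,u,0]}/{g[v,u]}' if 0<=u<512 and 0<=v<384 else '.')
    print(Y,' '.join(o))
E
```

```text
[ 541.65152068 -373.91700922  223.05287665] [-3.14149283e+00 -4.55422310e-04  1.50163225e+00] 38.52673513992145 36.039074063301086
440 110 110 111 111 110 110 232 234 174 167 160 156 156 64 66 95 224 232 231 232 230 233 232 234 236 236 232 233 235 234 237 236 236 165 168 161 91 74 83 120 135 141 129 84 59 60 56
480 113 109 110 112 109 191 234 176 164 163 157 163 77 63 101 142 232 232 232 231 231 231 232 237 237 234 234 235 236 238 238 237 89 81 78 75 76 68 123 121 126 126 117 59 56 60 56
510 111 110 112 110 112 111 109 110 109 111 110 109 110 110 109 111 106 73 76 74 75 74 71 74 76 74 79 78 78 108 110 113 121 108 84 78 71 119 121 128 129 113 60 58 61 60 59
590 128 125 129 152 142 132 206 233 234 234 231 231 229 230 203 166 164 165 162 159 91 74 75 73 75 85 76 112 191 226 218 113 161 167 88 121 232 235 235 215 70 110 109 111 110 111 108
-333 8/110 8/112 7/110 8/111 13/151 13/151 13/151 14/153 14/152 14/154 14/162 14/164 14/159 14/160 14/159 14/159 13/155 13/155 13/77 13/74 13/76 13/74 13/76 13/78 14/77 14/80 14/75 13/71 14/69 14/72 15/95 15/96 18/121 17/121 17/124 17/124 23/227 17/143 23/226 24/232 24/231 24/233 8/111 7/110 8/112 7/109 7/109 8/111
-340 8/111 7/111 8/110 8/111 8/110 7/110 25/233 25/234 24/234 25/235 25/234 24/231 24/231 17/187 17/190 15/165 14/165 14/163 14/165 14/131 14/82 13/79 13/77 13/74 13/79 17/110 17/105 17/102 17/106 13/83 14/81 13/78 14/78 14/80 15/169 15/167 14/166 14/156 13/155 14/88 13/86 13/71 8/98 7/108 8/110 7/110 7/111 8/110
```

Call:
step_arm([
  [0,-0.018,-0.1,0,0,0,0.38],
  [0,-0.018,-0.2,0,0,0,0.38],
  [0,-0.018,-0.3,0,0,0,0.38],
  [0,-0.018,-0.38,0,0,0,0.38],
  [0,-0.018,-0.44,0,0,0,0.38],
  [0,-0.018,-0.48,0,0,0,0.38],
  [0,-0.018,-0.5,0,0,0,0.38],
  [0,-0.018,-0.51,0,0,0,0.38],
  [0,-0.018,-0.51,0,0,0,0.38],
  [0,-0.018,-0.51,0,0,0,0.38],
])

```text
time: 34.65
tcp_pos: [541.9, -382.2, 20.3]
tool_rot: [3.14, 0.001, 1.498]
contact_force: [-0.6, -0.6, -0.6]
finger_gap: 38.3
gripper_force: 36.0
```

Still above the battens, so I'll ease it down a little, release and retreat.

Call:
step_arm([
  [0,0.002,-0.004,0,0,0,0.38],
  [0,0.002,-0.007,0,0,0,0.38],
  [0,0.002,-0.007,0,0,0,0.38],
])

```text
time: 34.95
tcp_pos: [541.6, -381.0, 16.7]
tool_rot: [3.141, 0.0, 1.498]
contact_force: [0.8, -0.1, 0.8]
finger_gap: 38.4
gripper_force: 36.2
```

Call:
step_arm([
  [0,0,0,0,0,0,0.62],
  [0,0,0,0,0,0,0.62],
  [0,0,0,0,0,0,0.62],
  [0,0,0.08,0,0,0,0.62],
  [0,0,0.18,0,0,0,0.62],
  [0,0,0.3,0,0,0,0.62],
  [0,0,0.42,0,0,0,0.62],
  [0,0,0.52,0,0,0,0.62],
  [0,0,0.58,0,0,0,0.62],
  [0,0,0.58,0,0,0,0.62],
])

```text
time: 35.95
tcp_pos: [542.1, -382.4, 252.5]
tool_rot: [3.137, 0.002, 1.497]
contact_force: [0.4, 0.2, -0.2]
finger_gap: 53.2
gripper_force: 0.0
```

```bash
python3 -c "
from fr import *
fronts(57,(482,-375.6,-.075))"
```

```text
[ 542.1 -382.4  252.5] [3.137e+00 2.000e-03 1.497e+00]
[212. 151.] [ 483.5 -371.6   57. ] [291.5 119. ] 3.069 press 1.2 4.1
[103.  24.] [ 387.2 -230.2   57. ] [105.2  46.2] 3.07 press -105.4 137.9
```

Call:
step_arm([
  [0.06,0.1,0,0,0,0.08,0.62],
  [0.12,0.2,0,0,0,0.17,0.62],
  [0.18,0.3,0,0,0,0.26,0.62],
  [0.24,0.4,0,0,0,0.35,0.62],
  [0.28,0.5,0,0,0,0.44,0.62],
  [0.31,0.6,0,0,0,0.53,0.62],
  [0.34,0.7,0,0,0,0.62,0.62],
  [0.36,0.8,0,0,0,0.71,0.62],
  [0.38,0.9,0,0,0,0.8,0.62],
  [0.41,0.98,0,0,0,0.89,0.62],
  [0.41,0.98,0,0,0,0.968,0.62],
])

```text
time: 37.1
tcp_pos: [705.6, 19.2, 245.5]
tool_rot: [3.139, -0.004, 3.033]
contact_force: [0.0, -0.2, -0.6]
finger_gap: 52.9
gripper_force: 0.0
```

Call:
step_arm([
  [0,0.1,0,0,0,0,0.62],
  [0,0.2,0,0,0,0,0.62],
  [0,0.25,0,0,0,0,0.62],
  [0,0.25,0,0,0,0,0.62],
  [0,0.25,0,0,0,0,0.62],
])

```text
time: 37.6
tcp_pos: [704.9, 110.8, 247.2]
tool_rot: [-3.14, -0.002, 3.019]
contact_force: [-0.2, -2.1, 0.1]
finger_gap: 53.3
gripper_force: 0.0
```

```bash
python3 -c "
from fr import *
fronts(65)"
```

```text
[704.9 110.8 247.2] [-3.140e+00 -2.000e-03  3.019e+00]
[266. 337.] [945.3  83.1  65. ] [181.8  47.6] 1.566 press 339.0 78.7
[261. 158.] [704.5 107.9  65. ] [ 38.8 110.9] 3.031 press 97.0 72.1
```

Call:
step_arm([
  [0,-0.007,-0.1,0,0,0.006,0.62],
  [0,-0.007,-0.2,0,0,0.006,0.62],
  [0,-0.007,-0.3,0,0,0.006,0.62],
  [0,-0.007,-0.4,0,0,0.006,0.62],
  [0,-0.007,-0.47,0,0,0.006,0.62],
  [0,-0.007,-0.52,0,0,0.006,0.62],
  [0,-0.007,-0.55,0,0,0.006,0.62],
  [0,-0.007,-0.56,0,0,0.006,0.62],
  [0,-0.007,-0.56,0,0,0.006,0.62],
])

```text
time: 38.55
tcp_pos: [705.5, 107.4, 24.6]
tool_rot: [-3.141, 0.0, 3.027]
contact_force: [0.0, -0.5, 0.9]
finger_gap: 52.9
gripper_force: 0.0
```

Call:
step_arm([
  [0,0,0,0,0,0,0.38],
  [0,0,0,0,0,0,0.38],
  [0,0,0,0,0,0,0.38],
  [0,0,0,0,0,0,0.38],
  [0,0,0,0,0,0,0.38],
])

```text
time: 39.05
tcp_pos: [706.3, 108.2, 26.1]
tool_rot: [3.141, 0.002, 3.028]
contact_force: [-0.6, -1.5, 6.1]
finger_gap: 38.4
gripper_force: 35.9
```

Call:
step_arm([
  [0,0,0.1,0,0,0,0.38],
  [0,0,0.2,0,0,0,0.38],
  [0,0,0.3,0,0,0,0.38],
  [0,0,0.4,0,0,0,0.38],
  [0,-0.06,0.5,0,0,-0.09,0.38],
  [-0.04,-0.15,0.5,0,0,-0.18,0.38],
  [-0.09,-0.24,0.5,0,0,-0.27,0.38],
  [-0.14,-0.33,0.5,0,0,-0.36,0.38],
  [-0.19,-0.42,0.5,0,0,-0.45,0.38],
  [-0.24,-0.51,0.5,0,0,-0.54,0.38],
  [-0.3,-0.6,0.5,0,0,-0.63,0.38],
  [-0.36,-0.68,0.5,0,0,-0.72,0.38],
])

```text
time: 40.25
tcp_pos: [559.9, -165.5, 224.6]
tool_rot: [3.141, -0.0, 1.89]
contact_force: [-0.5, -1.0, -1.2]
finger_gap: 38.8
gripper_force: 35.9
```

Call:
step_arm([
  [-0.06,-0.09,0,0,0,-0.08,0.38],
  [-0.12,-0.18,0,0,0,-0.17,0.38],
  [-0.18,-0.27,0,0,0,-0.255,0.38],
  [-0.24,-0.36,0,0,0,-0.255,0.38],
  [-0.3,-0.45,0,0,0,-0.255,0.38],
  [-0.35,-0.523,0,0,0,-0.255,0.38],
  [-0.35,-0.523,0,0,0,-0.255,0.38],
  [-0.35,-0.523,0,0,0,-0.255,0.38],
])

```text
time: 41.05
tcp_pos: [420.7, -373.5, 224.6]
tool_rot: [3.141, -0.001, 1.494]
contact_force: [0.9, 0.7, -0.7]
finger_gap: 38.5
gripper_force: 35.9
```

Call:
step_arm([
  [0.002,0,-0.1,0,0,0,0.38],
  [0.002,0,-0.2,0,0,0,0.38],
  [0.002,0,-0.3,0,0,0,0.38],
  [0.002,0,-0.38,0,0,0,0.38],
  [0.002,0,-0.44,0,0,0,0.38],
  [0.002,0,-0.48,0,0,0,0.38],
  [0.002,0,-0.5,0,0,0,0.38],
  [0.002,0,-0.51,0,0,0,0.38],
  [0.002,0,-0.514,0,0,0,0.38],
  [0.002,0,-0.516,0,0,0,0.38],
  [0.002,0,-0.516,0,0,0,0.38],
])

```text
time: 42.15
tcp_pos: [422.5, -373.2, 18.7]
tool_rot: [3.14, 0.0, 1.496]
contact_force: [0.4, 0.1, -0.5]
finger_gap: 38.5
gripper_force: 35.9
```

Call:
step_arm([
  [0,0,0,0,0,0,0.62],
  [0,0,0,0,0,0,0.62],
  [0,0,0,0,0,0,0.62],
  [0,0,0.08,0,0,0,0.62],
  [0,0,0.18,0,0,0,0.62],
  [0,0,0.3,0,0,0,0.62],
  [0,0,0.42,0,0,0,0.62],
  [0,0,0.52,0,0,0,0.62],
  [0,0,0.62,0,0,0,0.62],
  [0,0,0.62,0,0,0,0.62],
])

```text
time: 43.15
tcp_pos: [423.5, -374.9, 271.0]
tool_rot: [3.135, 0.003, 1.496]
contact_force: [0.2, 0.3, -0.8]
finger_gap: 53.2
gripper_force: 0.0
```

Call:
step_arm([
  [0,-0.1,0,0,0,0,0.62],
  [0,-0.2,0,0,0,0,0.62],
  [0,-0.3,0,0,0,0,0.62],
  [0,-0.3,0,0,0,0,0.62],
])

```text
time: 43.55
tcp_pos: [417.9, -498.3, 264.2]
tool_rot: [-3.138, 0.002, 1.488]
contact_force: [-0.5, -0.7, -0.2]
finger_gap: 53.1
gripper_force: 0.0
```

```bash
python3 - <<'E'
from h import *
s=telemetry.state();print(s['tcp_pos'],s['time'])
W=grab('wrist','w20.png');T=grab('top','t20.png');S=grab('scene','s20.png')
# dark motif/strip blobs on the rack in wrist view, at z=57
for nm,im in(('wrist',W),('scene',S)):
  hsv=cv2.cvtColor(im,cv2.COLOR_RGB2HSV)
  m=cv2.inRange(hsv,(0,60,20),(13,220,130)) 
  for k in cv2.findContours(m,0,1)[0]:
    if cv2.contourArea(k)<12: continue
    r=cv2.minAreaRect(k);q=w(nm,*r[0],57)
    if 300<q[0]<660 and -460<q[1]<-290: print(nm,q.round(1),np.round(r[1],1))
# bar in scene/top
p=(599,49,-.13);c,sn=np.cos(p[2]),np.sin(p[2])
g=cv2.cvtColor(T,cv2.COLOR_RGB2GRAY)
for y in (-100,-50,0,50,100):
  o=[]
  for x in range(-10,70,4):
    P=(p[0]+c*x-sn*y,p[1]+sn*x+c*y,59);u,v=px('top',P);o.append(int(g[int(round(v)),int(round(u))]))
  print('bar y',y,o)
E
```

```text
[ 417.88562097 -498.319653    264.179348  ] 43.55
wrist [ 367.2 -401.7   57. ] [62. 18.]
wrist [ 598.3 -352.4   57. ] [ 3. 54.]
wrist [ 486.3 -345.1   57. ] [ 5.  68.1]
wrist [ 371.9 -330.2   57. ] [22.1 64.6]
scene [ 597.1 -295.7   57. ] [ 4.6 23.8]
scene [ 610.6 -369.3   57. ] [ 4.6 17. ]
scene [ 488.4 -361.6   57. ] [ 5.1 14.6]
scene [ 417.1 -322.    57. ] [18.4 39. ]
bar y -100 [44, 47, 47, 48, 49, 50, 50, 49, 49, 41, 38, 117, 206, 235, 239, 236, 236, 238, 237, 236]
bar y -50 [43, 45, 48, 47, 51, 50, 51, 49, 47, 40, 35, 110, 197, 236, 239, 237, 237, 240, 238, 237]
bar y 0 [44, 45, 49, 49, 51, 52, 53, 52, 52, 49, 49, 141, 220, 239, 240, 239, 241, 241, 240, 240]
bar y 50 [43, 45, 46, 48, 48, 52, 52, 50, 50, 47, 41, 48, 225, 239, 239, 239, 241, 241, 241, 240]
bar y 100 [44, 45, 47, 50, 52, 51, 51, 52, 50, 48, 42, 61, 149, 219, 239, 239, 239, 239, 240, 241]
```

```bash
python3 - <<'E'
from h import *
for nm in ('wrist','top','scene'):
  im=cv2.imread({'wrist':'pics/w20.png','top':'pics/t20.png','scene':'pics/s20.png'}[nm])
  for X,Y in ((542,-380),(422.5,-371.3)):
    o=[]
    for k in range(-72,73,6):
      u,v=px(nm,(X+.075*k,Y+.997*k,57));u,v=int(round(u)),int(round(v))
      o.append('%d/%d'%(im[v,u,2],im[v,u,0]) if 0<=u<512 and 0<=v<384 else '.')
    print(nm,X,' '.join(o))
    o=[]
    for k in range(-36,37,4):
      u,v=px(nm,(X+k+.075*25,Y+25-.075*k,57));u,v=int(round(u)),int(round(v))
      o.append('%d/%d'%(im[v,u,2],im[v,u,0]) if 0<=u<512 and 0<=v<384 else '.')
    print('   across',' '.join(o))
E
```

```text
wrist 542 249/0 248/0 248/0 248/0 253/160 224/71 223/68 239/94 250/134 250/135 249/131 249/130 149/47 147/49 138/41 151/50 251/136 251/138 253/145 253/145 . . . . .
   across 254/166 166/87 151/81 152/82 122/65 248/136 253/142 252/140 251/135 251/137 254/147 253/142 253/143 254/146 253/145 254/165 254/164 254/166 254/165
wrist 422.5 132/7 132/12 131/11 242/21 254/162 227/73 224/70 250/132 250/134 233/109 148/44 144/46 229/103 252/139 240/117 145/41 144/43 191/75 253/143 253/143 . . . . .
   across 254/168 254/168 254/167 254/167 241/133 253/145 253/142 252/140 157/55 143/41 148/45 149/44 253/142 254/148 253/145 254/165 254/166 254/167 254/167
top 542 215/48 216/50 217/77 206/113 189/89 203/108 222/137 229/149 227/148 219/138 173/90 142/63 131/52 147/68 190/108 228/148 230/149 230/149 200/104 188/85 211/120 140/85 128/80 136/85 122/67
   across 235/163 186/120 136/83 155/98 212/143 229/152 227/146 225/144 229/149 231/150 231/151 233/152 233/155 234/161 237/165 238/166 238/166 237/165 238/167
top 422.5 214/50 179/36 147/71 210/125 191/91 203/107 222/137 227/146 155/75 128/49 153/75 229
[... 206 characters left out ...]
 233/154 235/160 238/167 237/165 237/165 236/165 237/166
scene 542 203/12 203/12 200/33 172/40 172/40 189/71 189/71 219/99 207/93 207/93 143/54 81/16 81/16 86/25 192/83 192/83 225/105 213/90 175/54 175/54 208/91 151/74 151/74 104/51 105/49
   across 53/16 35/13 13/20 12/12 17/22 9/14 131/59 131/59 207/97 225/105 225/103 226/107 227/105 227/105 220/101 174/83 70/28 56/7 58/12
scene 422.5 202/3 203/7 208/38 183/51 170/51 176/57 218/97 214/96 152/58 96/24 96/24 197/89 166/66 166/66 82/17 161/65 198/90 204/83 204/83 168/48 187/79 177/75 131/64 100/51 100/51
   across 71/21 70/16 57/14 57/14 84/28 211/94 224/103 216/101 198/90 198/90 161/65 222/106 233/116 224/107 224/107 176/81 89/41 63/17 62/18
```

```bash
python3 -c "
from plant import workorder
print(workorder.hand_in())"
```

```text
the job is handed in; nothing more can be done
None
```

I handed in the job at about 44 s on the robot's clock: both fronts found on the mat were rolled through under the roller with the bar behind them. They now lie face up across the rack battens, about 2–6 mm off the midline (22 mm allowed). The bed is run out and the handle is back at the top after its turn. I saw no sign that the jar, tape or cork block moved, and the hand-in returned no verdict. After the bed ran out I could not see the bar clearly, and I infer it is in its notches from where the fronts stopped against it.

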